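# Put the baking island in order

## Task

Put the kitchen island in order after baking: put every scraper from the draining rack away in an empty slot of the wooden block, blade down and fully home (one slot is already taken; leave that scraper in), and stand every jar upright in the middle of a slate mat of its own so that no part of its base overhangs. The big jars fit only on the big mats, a small jar may stand on any, so share the mats out to suit the jars that are there. Leave the mug where it stands.

Things in the scene. Friction and masses are not known exactly. Their poses are not given: they have to be found in the camera images.
- block: fixed wooden slotted block, 226 x 140 mm, 84 mm high, four parallel slots open at the top; origin centre of the underside, x across the slots (slots follow one another 52 mm apart along x), y along the slots. It stands to the robot's right, its place and yaw vary
- slot0 (a point): middle of the floor of slot 0 of the block (axes as the block's). The slot is 12 mm wide (x), 124 mm long (y), 68 mm deep, mouth 84 mm above the table; a scraper fully home stands on this floor with its origin here and its handle 2 mm above the block's top
- slot1 (a point): middle of the floor of slot 1 of the block (axes as the block's). The slot is 12 mm wide (x), 124 mm long (y), 68 mm deep, mouth 84 mm above the table; a scraper fully home stands on this floor with its origin here and its handle 2 mm above the block's top
- slot2 (a point): middle of the floor of slot 2 of the block (axes as the block's). The slot is 12 mm wide (x), 124 mm long (y), 68 mm deep, mouth 84 mm above the table; a scraper fully home stands on this floor with its origin here and its handle 2 mm above the block's top
- slot3 (a point): middle of the floor of slot 3 of the block (axes as the block's). The slot is 12 mm wide (x), 124 mm long (y), 68 mm deep, mouth 84 mm above the table; a scraper fully home stands on this floor with its origin here and its handle 2 mm above the block's top
- scraper0: bench scraper standing in the draining rack at the start (may be absent): steel blade 110 mm wide, 70 mm high, 5 mm thick; dark wooden bar handle along its top edge, 18 mm thick, 110 mm long, 28 mm high; 98 mm tall in all. Origin: middle of the blade's lower edge; z up to the handle, y along the blade's width, x across its thickness; same when turned half round
- scraper1: bench scraper standing in the draining rack at the start (may be absent): steel blade 110 mm wide, 70 mm high, 5 mm thick; dark wooden bar handle along its top edge, 18 mm thick, 110 mm long, 28 mm high; 98 mm tall in all. Origin: middle of the blade's lower edge; z up to the handle, y along the blade's width, x across its thickness; same when turned half round
- scraper2: bench scraper standing in the draining rack at the start (may be absent): steel blade 110 mm wide, 70 mm high, 5 mm thick; dark wooden bar handle along its top edge, 18 mm thick, 110 mm long, 28 mm high; 98 mm tall in all. Origin: middle of the blade's lower edge; z up to the handle, y along the blade's width, x across its thickness; same when turned half round
- parked0: bench scraper just like the others, already put away in slot 0 at the start; exactly one of parked0 to parked3 exists, the others are absent; same origin and axes
- parked1: bench scraper just like the others, already put away in slot 1 at the start; exactly one of parked0 to parked3 exists, the others are absent; same origin and axes
- parked2: bench scraper just like the others, already put away in slot 2 at the start; exactly one of parked0 to parked3 exists, the others are absent; same origin and axes
- parked3: bench scraper just like the others, already put away in slot 3 at the start; exactly one of parked0 to parked3 exists, the others are absent; same origin and axes
- drainer: fixed draining rack, grey tray 196 x 150 mm, 12 mm thick, with pairs of steel wire hoops 65 mm high that hold up to three scrapers upright, 58 mm apart along its x; origin centre of the underside, y along the blades. It stands to the robot's left, its place and yaw vary
- jar_big0: big round white ceramic jar with a heavy steel foot and a wooden lid stuck on: 70 mm diameter, 72 mm tall in all, foot and ceramic up to 57 mm, the lid 4 mm smaller in diameter; origin centre of the underside, z up; stands on the worktop at the start (may be absent)
- jar_big1: big round white ceramic jar with a heavy steel foot and a wooden lid stuck on: 70 mm diameter, 72 mm tall in all, foot and ceramic up to 57 mm, the lid 4 mm smaller in diameter; origin centre of the underside, z up; stands on the worktop at the start (may be absent)
- jar_small0: small round white ceramic jar with a heavy steel foot and a wooden lid stuck on: 50 mm diameter, 72 mm tall in all, foot and ceramic up to 57 mm, the lid 4 mm smaller in diameter; origin centre of the underside, z up; stands on the worktop at the start (may be absent)
- jar_small1: small round white ceramic jar with a heavy steel foot and a wooden lid stuck on: 50 mm diameter, 72 mm tall in all, foot and ceramic up to 57 mm, the lid 4 mm smaller in diameter; origin centre of the underside, z up; stands on the worktop at the start (may be absent)
- mat_big0_top (a point): centre of the top of a fixed round dark slate mat, 94 mm diameter, 5 mm thick, lying on the worktop
- mat_big1_top (a point): centre of the top of a fixed round dark slate mat, 94 mm diameter, 5 mm thick, lying on the worktop
- mat_small_top (a point): centre of the top of a fixed round dark slate mat, 66 mm diameter, 5 mm thick, lying on the worktop
- mug: blue mug, 72 mm across and 85 mm tall, with a handle towards its +y that reaches about 65 mm from its axis, standing among the jars and mats; origin centre of the underside; to be left alone
There are look-alikes about, which are no part of the job. What is shaped like the jar_small1 but pink is not meant.

How it is judged:
By the outcome, as a careful person would: the job done as asked, in the order asked, and still so for the second after the job is handed in, with the robot touching nothing.
Of jar_big0, jar_big1, jar_small0, jar_small1 only 3 to 3 are there at a start; the rules pass over those that are not, and their reading is None.
Of parked0, parked1, parked2, parked3 only 1 to 1 are there at a start; the rules pass over those that are not, and their reading is None.
Of scraper0, scraper1, scraper2 only 2 to 3 are there at a start; the rules pass over those that are not, and their reading is None.
At some moment in a run one of jar_big0, jar_big1, jar_small0, jar_small1 may be knocked a few centimetres aside while the robot is not near it.
It also fails if it takes over 210 s, if anything falls off the work surface, if the arm or the gripper's body presses on something with over 40 N, if the wrist force passes 120 N, or if a joint passes its speed limit or range.

## Robot

A 6-joint arm with a two-finger parallel gripper is mounted at the origin on the work surface. World frame = base frame: x ahead of the robot, y to its left, z up, the work surface at z = 0. Lengths are in m, angles in degrees, forces in N, time in s.
With the tool pointing down it reaches from about 0.375 to 0.9 m from the base axis. Payload 3.1 kg.
Tool frame: the origin (TCP) lies on the centre line of the jaws, within the pads' length; the fingertips stand 22 mm ahead of it and the grasp point (between the pads) lies 3 mm ahead of it; z points along the fingers, y is the line along which they close (so a half turn about z gives the same grasp; the last joint's range is limited). The gripper opens to 87 mm and grips with 3 to 60 N. Pads are 19 mm wide; open, the fingers measure 117 mm over their backs; the gripper's body (75 mm by 190 mm) begins 51 mm behind the grasp point.
Start: joints at [-73.31, 30.224, 82.088, -0, 67.689, -10.227], TCP at [0.283, -0.557, 0.245] pointing down, gripper open.
Joint ranges: [-176.69, 176.69], [-43.24, 126.21], [12.49, 139.97], [-82, 262], [0, 151.66], [-163.58, 163.58]. Speed limits (degrees/s): [159.86, 159.86, 180, 180, 180, 180].

## Interface

Orientations are given as a 3x3 rotation matrix whose columns are the frame's x, y, z axes.
In Python, from rig import * gives the robot as it stands.
- The arm moves only by the shell command python3 -m jog 'ROWS'. ROWS is text: rows parted by semicolons, each of 7 numbers parted by spaces: the shift along the tool's x, y, z in mm, then the turn, a rotation vector about the tool's x, y, z in rad, then the finger opening in mm, from 0 to 87. In form: tx ty tz ax ay az fingers; .... A call has 1 to 12 rows; each row shifts and turns the commanded pose from where the row before left it, along the tool's axes as they then stand; what a row does not reach is not made up. A row lasts 1/8 s, in which the tool goes at most 62.5 mm and 10.7 degrees, less where a joint would pass 70% of its speed; a pose out of reach is approached as far as the arm can. A call with a gripper value outside its range is refused whole. The fingers move at their own pace and stop on an object; the grip force is fixed at half the most. Time passes only in rows, so rows that do not move let the fingers close. It gives the time, the measured TCP pose, the force, the opening and the grip force at its end, in the units of the state.
- read_state(): the state, without advancing time (a new reading comes with each control period).
- capture(name): name is "scene" or "top" or "wrist"; returns a dict with "color" (384x512x3 uint8, red, green, blue), "camera_matrix" (3x3 intrinsics, pixels), "R" (3x3) and "t" (3): a world point X has camera coordinates R X + t. Camera axes: x right, y down, z forward; pixel columns grow to the right and rows downward; lengths in m; the calibration is good to about 2 mm. The wrist camera is an equidistant fisheye: a pixel r from the principal point sees the ray r / f radians off the axis. A picture is of the moment at which its call begins. There is no depth.
- hand_in(): hands the job in; it is judged then, once.
Trained networks look in the newest picture that a camera, given by its name, has taken for a name from the list of things; names that differ only in an ending like _2 or _b are one class to them, and where a whole thing is asked for, a point or a joint stands for the part that bears it (a point fixed in the world has none). Each returns a list of dicts, best first, with "conf" (0 to 1); they miss things now and then, are a little off and sometimes report something else, mostly with a low value. They report only what shows in the picture. A call takes as long as a camera call. They do not tell look-alikes from the thing itself.
- find_in(camera, target): "at" ([x, y, z] in m, in world coordinates, good to about 4 mm: the middle of the surface that is visible of it).
- trace(camera, target): "pixels" (384x512 bool, what is visible of it).
- place_of(camera, target): "at" ([x, y, z] in m, in world coordinates, good to about 4 mm: a listed point, or the origin of a listed thing).
The state is a dict: "time_s": time; "joint_positions": joint angles; "qvel": joint speeds; "tau": joint torques, N m; "position": TCP position; "tcp_rot": TCP orientation; "force": force on the tool from outside, world axes, zero at the start; "moment": the same for the moment, N m; "opening": opening from 0.0 (shut) to 1.0 (fully open); "grasp_force": force on a finger pad.
Only numpy, scipy, OpenCV 4.12 (cv2) and the standard library are available. Lean on these libraries where they do the work, as an engineer would, in place of code of your own. Each camera call takes 0.05 s, during which the arm holds its last target. There are 200 camera calls.

## Working session

There is one attempt and no reset: what is moved stays moved. The work goes in short steps, Python scripts to look and compute and a shell command to move; the robot and the scene stay as the last step left them, time stands still between calls to the robot, and variables do not carry over. Pictures are saved under pics/ and viewed, at most 14 in all, crops included, and the job is handed in when it is done.

```bash
ls; mkdir -p pics; cat > h.py <<'E'
from rig import *
import numpy as np, cv2
def snap(c,fn=None,scale=1.5):
    d=capture(c)
    if fn: cv2.imwrite('pics/'+fn,cv2.resize(d['color'][:,:,::-1],None,fx=scale,fy=scale,interpolation=cv2.INTER_CUBIC))
    return d
def ray(d,u,v,fish=False):
    K=np.array(d['camera_matrix']);R=np.array(d['R']);t=np.array(d['t'])
    x=(u-K[0,2])/K[0,0];y=(v-K[1,2])/K[1,1]
    if fish:
        r=np.hypot(x,y); q=np.array([x*np.sin(r)/max(r,1e-9),y*np.sin(r)/max(r,1e-9),np.cos(r)])
    else: q=np.array([x,y,1.])
    return -R.T@t, R.T@q
def onz(d,u,v,z,fish=False):
    o,q=ray(d,u,v,fish); return o+q*(z-o[2])/q[2]
def proj(d,X,fish=False):
    K=np.array(d['camera_matrix']);p=np.array(d['R'])@np.array(X)+np.array(d['t'])
    if fish:
        th=np.arctan2(np.hypot(p[0],p[1]),p[2]);n=np.hypot(p[0],p[1]);a=np.array([p[0]/n*th,p[1]/n*th])
    else:a=p[:2]/p[2]
    return a*[K[0,0],K[1,1]]+[K[0,2],K[1,2]]
E
cat > a.py <<'E'
from h import *
for c in ('scene','top'):
    d=snap(c,c+'0.png'); print(c,np.round(-np.array(d['R']).T@d['t'],3), np.round(d['R'],3).tolist())
    for n in ['block','slot0','slot3','drainer','scraper0','parked0','parked1','parked2','parked3','jar_big0','jar_small0','mat_big0_top','mat_small_top','mug']:
        print(n,[(np.round(o['at'],3).tolist(),round(o['conf'],2)) for o in place_of(c,n)[:5]])
E
python3 a.py
```

```text
pics
scene [1.066 0.2   0.885] [[-0.38, 0.925, 0.009], [0.755, 0.316, -0.575], [-0.535, -0.212, -0.818]]
block [([0.462, -0.358, -0.001], 0.62), ([0.391, 0.348, 0.011], 0.5)]
slot0 [([0.406, -0.31, 0.017], 0.8), ([0.521, -0.409, 0.015], 0.75), ([0.441, -0.346, 0.018], 0.62)]
slot3 [([0.406, -0.31, 0.017], 0.8), ([0.521, -0.409, 0.015], 0.75), ([0.441, -0.346, 0.018], 0.62)]
drainer [([0.39, 0.345, 0.009], 0.26)]
scraper0 [([0.482, 0.417, 0.011], 0.91), ([0.39, 0.347, 0.012], 0.63), ([0.438, 0.38, 0.013], 0.59)]
parked0 [([0.483, -0.376, 0.014], 0.58), ([0.641, 0.207, 0.005], 0.41)]
parked1 [([0.483, -0.376, 0.014], 0.58), ([0.641, 0.207, 0.005], 0.41)]
parked2 [([0.483, -0.376, 0.014], 0.58), ([0.641, 0.207, 0.005], 0.41)]
parked3 [([0.483, -0.376, 0.014], 0.58), ([0.641, 0.207, 0.005], 0.41)]
jar_big0 [([0.444, -0.052, 0.005], 0.65)]
jar_small0 [([0.342, -0.168, 0.004], 0.83), ([0.455, -0.189, -0.003], 0.76), ([0.619, 0.075, -0.004], 0.61)]
mat_big0_top [([0.441, 0.05, 0.005], 0.67)]
mat_small_top [([0.64, 0.208, 0.006], 0.84)]
mug [([0.436, 0.167, 0.001], 0.56)]
top [2.580e-01 1.00
[... 348 characters left out ...]
1, 0.011], 0.89), ([0.446, -0.347, 0.018], 0.73), ([0.482, -0.379, 0.012], 0.56)]
drainer [([0.435, 0.386, -0.001], 0.78), ([0.453, -0.192, -0.002], 0.54)]
scraper0 [([0.479, 0.417, 0.014], 0.95), ([0.431, 0.387, 0.009], 0.9), ([0.391, 0.346, 0.014], 0.87)]
parked0 [([0.484, -0.376, 0.015], 0.76)]
parked1 [([0.484, -0.376, 0.015], 0.76)]
parked2 [([0.484, -0.376, 0.015], 0.76)]
parked3 [([0.484, -0.376, 0.015], 0.76)]
jar_big0 [([0.45, -0.057, -0.001], 0.67)]
jar_small0 [([0.456, -0.19, -0.003], 0.73), ([0.618, 0.075, 0.002], 0.63), ([0.345, -0.165, -0.004], 0.53)]
mat_big0_top []
mat_small_top [([0.641, 0.208, 0.009], 0.79)]
mug [([0.441, 0.171, -0.001], 0.73), ([0.618, 0.076, 0.003], 0.2)]
```

View pics/scene0.png

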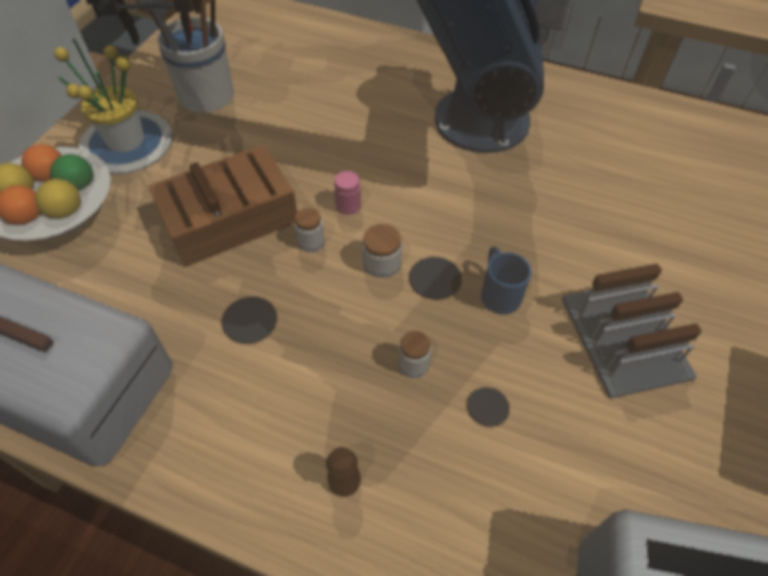

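View pics/top0.png

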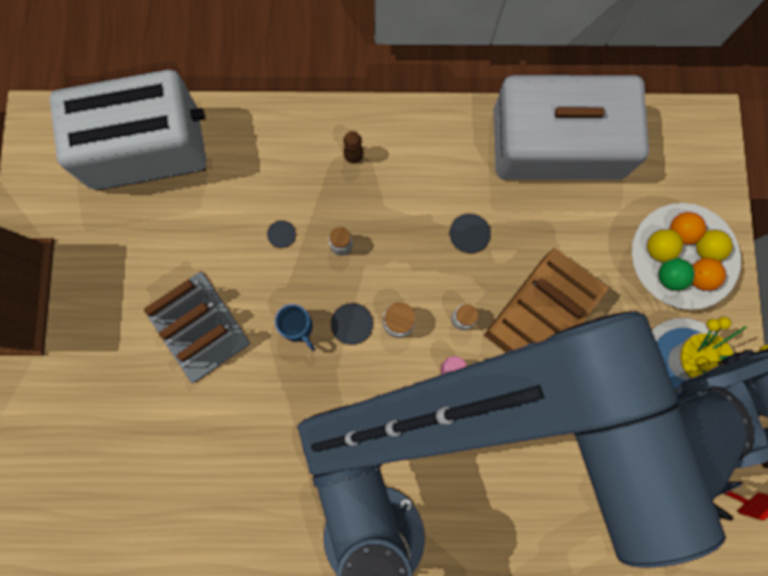

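The scene and top views agree:
- **Rack:** three scrapers, at scene px (627,278), (647,306) and (664,338).
- **Block:** the parked scraper is in slot 2 at (203,187). Slots 0, 1 and 3 are empty.
- **Jars:** one big at (382,250), two small at (310,230) and (415,355). The pink look-alike is at (347,192).
- **Mats:** big at (435,278) and (249,320), small at (488,407).

Next I'll check the wrist camera and where the tool is.

```bash
cat > b.py <<'E'
from h import *
s=read_state(); print(np.round(s['position'],4), np.round(s['tcp_rot'],3).tolist(), s['force'])
d=snap('wrist','w0.png'); print(np.round(-np.array(d['R']).T@d['t'],3), np.round(d['R'],3).tolist(), d['camera_matrix'])
for n in ['slot0','parked0','jar_small0','jar_big0','mat_big0_top','mat_small_top','block']:
    print(n,[(np.round(o['at'],3).tolist(),round(o['conf'],2)) for o in place_of('wrist',n)[:5]])
E
python3 b.py
```

```text
[ 0.2829 -0.5572  0.2445] [[0.892, 0.453, -0.0], [0.453, -0.892, 0.0], [-0.0, -0.0, -1.0]] [ 0.06192217 -0.0282945   0.66472567]
[ 0.354 -0.522  0.385] [[0.453, -0.891, -0.0], [-0.854, -0.434, 0.287], [-0.256, -0.13, -0.958]] [[297.31863964   0.         250.53955988]
 [  0.         297.31863964 195.58582316]
 [  0.           0.           1.        ]]
slot0 [([0.4, -0.311, 0.016], 0.56)]
parked0 []
jar_small0 [([0.341, -0.167, 0.002], 0.75)]
jar_big0 []
mat_big0_top []
mat_small_top []
block []
```

View pics/w0.png

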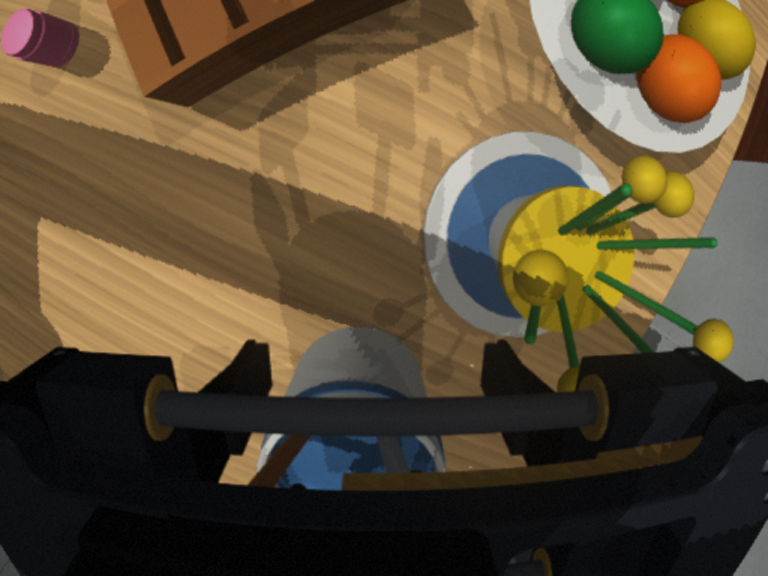

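The wrist view shows the block corner at top left, with the pot and utensils under the gripper at (350,440). I'll lift first, then swing over the block.

```bash
python3 -m jog '0 0 -35 0 0 0 45; 0 0 -35 0 0 0 45; 0 0 -35 0 0 0 45; 39 -14.5 0 0 0 0 45; 39 -14.5 0 0 0 0 45; 39 -14.5 0 0 0 0 45; 39 -14.5 0 0 0 0 45; 39 -14.5 0 0 0 0 45; 0 0 0 0 0 -0.134 45; 0 0 0 0 0 -0.134 45; 0 0 0 0 0 -0.134 45; 0 0 0 0 0 0 45'
cat > c.py <<'E'
from h import *
import sys
s=read_state(); print(np.round(s['position'],4), np.round(s['tcp_rot'],3).tolist())
d=snap('wrist',sys.argv[1])
for n in sys.argv[2:]:
    print(n,[(np.round(o['at'],4).tolist(),round(o['conf'],2)) for o in place_of('wrist',n)[:5]])
import pickle; pickle.dump(d,open('last.pkl','wb'))
E
python3 c.py w1.png slot0 parked0 jar_small0 jar_big0 mat_big0_top block
```

```text
time_s: 3.4
position: [0.424, -0.4042, 0.3496]
tcp_rot: [[0.645, 0.765, -0.0], [0.765, -0.645, 0.0], [0.0, -0.0, -1.0]]
force: [0.2, 0.5, -0.1]
opening: 0.517
grasp_force: 0.0
[ 0.424  -0.4042  0.3496] [[0.645, 0.765, -0.0], [0.765, -0.645, 0.0], [0.0, -0.0, -1.0]]
slot0 [([0.4027, -0.3126, 0.0141], 0.95), ([0.4446, -0.3453, 0.0152], 0.8), ([0.5192, -0.4116, 0.0133], 0.72)]
parked0 [([0.4851, -0.3768, 0.0189], 0.58)]
jar_small0 [([0.3404, -0.1622, 0.0008], 0.92), ([0.449, -0.1859, 0.0003], 0.82)]
jar_big0 [([0.4442, -0.0549, 0.0024], 0.94)]
mat_big0_top []
block [([0.4591, -0.3619, 0.0032], 0.95)]
```

View pics/w1.png

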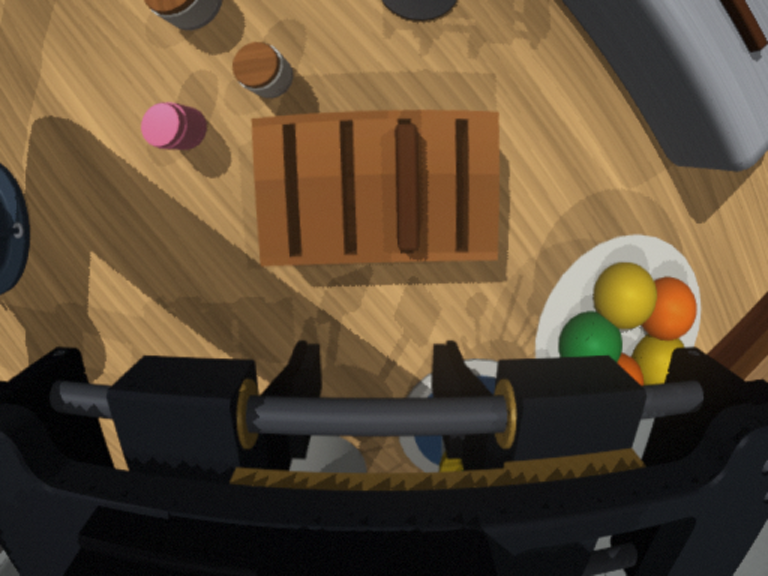

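The wrist view shows the block top whole: slots at x≈291, 348 and 462, and the parked scraper at 407. I'll rectify it at the top plane and measure slot edges and block size as a height check.

```bash
cat > r.py <<'E'
from h import *
def rect(d,fish,z,c,ang,hx=140,hy=100,s=3):
    # rows: +y up, cols: +x ; s px/mm
    a=np.radians(ang);ex=np.array([np.cos(a),np.sin(a),0]);ey=np.array([-ex[1],ex[0],0])
    U,V=np.meshgrid(np.arange(-hx,hx,1/s)/1000,np.arange(hy,-hy,-1/s)/1000)
    P=np.array([c[0],c[1],z])+U[...,None]*ex+V[...,None]*ey
    K=np.array(d['camera_matrix']);q=P@np.array(d['R']).T+np.array(d['t'])
    n=np.hypot(q[...,0],q[...,1])
    k=(np.arctan2(n,q[...,2])/n) if fish else 1/q[...,2]
    mx=(q[...,0]*k*K[0,0]+K[0,2]).astype(np.float32);my=(q[...,1]*k*K[1,1]+K[1,2]).astype(np.float32)
    return cv2.remap(d['color'],mx,my,cv2.INTER_CUBIC),ex,ey
E
cat > m.py <<'E'
from r import *
import pickle
d=pickle.load(open('last.pkl','rb'))
c=(0.462,-0.360);ang=-39.8
im,ex,ey=rect(d,True,0.084,c,ang)
cv2.imwrite('pics/rect.png',im[:,:,::-1])
g=im.astype(float).sum(2)
for y in (-45,-25,0,25,45):
    r=g[int((100-y)*3)-6:int((100-y)*3)+6].mean(0)
    dk=r<0.5*np.median(r[(140-100)*3:(140+100)*3]); 
    e=np.flatnonzero(np.diff(dk.astype(int)))/3-140
    print(y,np.round(e,1))
E
python3 m.py
```

```text
-45 [-81.7 -71.7 -29.7 -19.7  19.3  20.7  37.   39.   74.3  82. ]
-25 [-82.  -72.  -30.  -20.3  19.3  20.3  36.3  40.3  73.7  80.7]
0 [-82.7 -73.  -30.7 -21.   18.7  20.3  36.   39.7  73.7  81. ]
25 [-83.3 -73.  -31.7 -21.3  17.7  20.7  34.7  38.3  72.7  82.3]
45 [-83.7 -73.3 -31.7 -21.7  17.7  20.   34.3  38.   72.3  82.3]
```

View pics/rect.png

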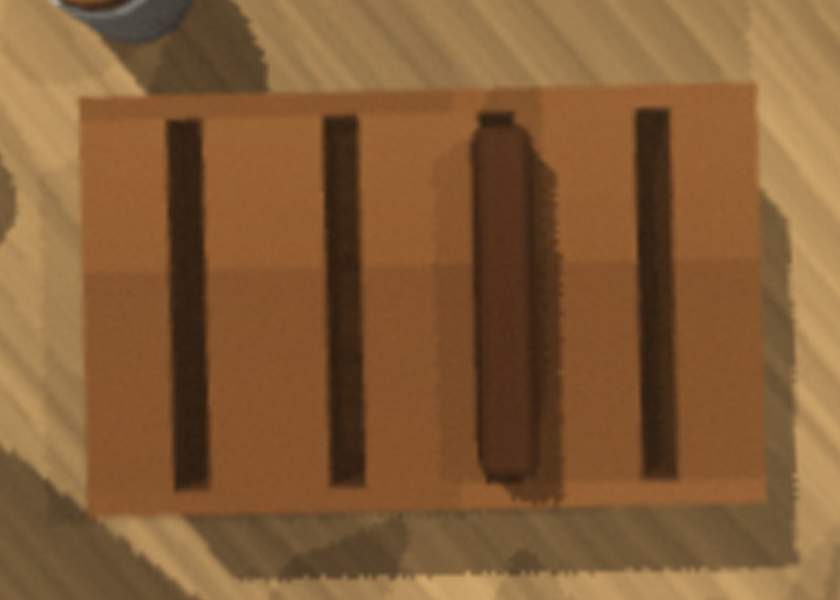

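The rectified block measures 225 mm across at z=0.084, so the height is confirmed. The slots show whole and dark, and the yaw correction is +1.25°. I'll cross-check with the other two cameras.

```bash
cat > m2.py <<'E'
from r import *
import pickle
c=(0.4628,-0.3606);ang=-38.55
ims=[]
for n in('wrist','scene','top'):
    d=pickle.load(open('last.pkl','rb')) if n=='wrist' else capture(n)
    im,ex,ey=rect(d,n=='wrist',0.084,c,ang); ims.append(cv2.resize(im[:,:,::-1],None,fx=.33*1.9,fy=.33*1.9))
    g=cv2.GaussianBlur(im.astype(np.float32).sum(2),(3,3),0)
    for y in (-40,0,40):
        r=g[int((100-y)*3)-9:int((100-y)*3)+9].mean(0); out=[]
        for x0 in (-78,-26,78):
            seg=r[int((x0-16+140)*3):int((x0+16+140)*3)]; w=np.clip(np.percentile(seg,80)-seg-0.3*(np.percentile(seg,80)-seg.min()),0,None)
            out.append(round((w*(np.arange(len(seg))/3-16)).sum()/w.sum(),1))
        print(n,y,out)
cv2.imwrite('pics/r3.png',np.hstack(ims)[:, :][:, :1590] if 0 else np.vstack([cv2.resize(i,(280,200)) for i in ims]))
E
python3 m2.py
```

```text
wrist -40 [np.float64(-0.4), np.float64(-0.7), np.float64(-0.9)]
wrist 0 [np.float64(-0.5), np.float64(-0.7), np.float64(-0.7)]
wrist 40 [np.float64(-0.4), np.float64(-0.8), np.float64(-0.7)]
scene -40 [np.float64(-0.3), np.float64(-0.4), np.float64(-0.3)]
scene 0 [np.float64(-0.3), np.float64(-0.1), np.float64(-0.3)]
scene 40 [np.float64(-0.5), np.float64(-0.3), np.float64(-0.1)]
top -40 [np.float64(-10.1), np.float64(-1.7), np.float64(-0.2)]
top 0 [np.float64(-0.4), np.float64(-0.3), np.float64(-0.1)]
top 40 [np.float64(-0.1), np.float64(-0.1), np.float64(-0.1)]
```

View pics/r3.png

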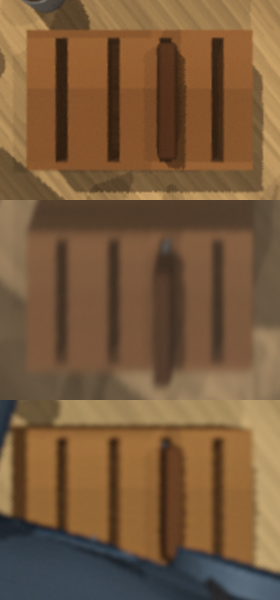

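All three cameras agree to within 1 mm. Slots are at (0.4015,−0.3118), (0.4422,−0.3442) and (0.5235,−0.4090), with block yaw −38.55°. Now I'll swing to the rack.

```bash
python3 -m jog '57.4 0.7 0 0 0 -0.0984 45; 57.4 0.7 0 0 0 -0.0984 45; 57.4 0.7 0 0 0 -0.0984 45; 57.4 0.7 0 0 0 -0.0984 45; 57.4 0.7 0 0 0 -0.0984 45; 57.4 0.7 0 0 0 -0.0984 45; 57.4 0.7 0 0 0 -0.0984 45; 57.4 0.7 0 0 0 -0.0984 45; 57.4 0.7 0 0 0 -0.0984 45; 57.4 0.7 0 0 0 -0.0984 45; 57.4 0.7 0 0 0 -0.0984 45; 57.4 0.7 0 0 0 -0.0984 45' && python3 -m jog '57.4 0.7 0 0 0 -0.0984 45; 57.4 0.7 0 0 0 -0.0984 45; 0 0 0 0 0 0 45; 0 0 0 0 0 0 45' && python3 c.py w2.png scraper0 drainer
cat > m3.py <<'E'
from r import *
import pickle
d=pickle.load(open('last.pkl','rb'))
c=(0.435,0.384);ang=38
im,ex,ey=rect(d,True,0.110,c,ang,hx=110,hy=90)
cv2.imwrite('pics/rect2.png',im[:,:,::-1])
E
python3 m3.py
```

```text
time_s: 5.35
position: [0.5336, 0.2379, 0.3495]
tcp_rot: [[-0.466, 0.885, 0.001], [0.885, 0.466, 0.0], [-0.0, 0.001, -1.0]]
force: [0.4, -0.0, -0.2]
opening: 0.521
grasp_force: 0.0
time_s: 5.85
position: [0.4773, 0.3356, 0.3496]
tcp_rot: [[-0.628, 0.778, 0.001], [0.778, 0.628, -0.001], [-0.001, 0.0, -1.0]]
force: [-0.8, -0.6, 0.3]
opening: 0.518
grasp_force: 0.0
[0.4773 0.3356 0.3496] [[-0.628, 0.778, 0.001], [0.778, 0.628, -0.001], [-0.001, 0.0, -1.0]]
scraper0 [([0.4778, 0.4178, 0.0147], 0.72), ([0.394, 0.3499, 0.0156], 0.71), ([0.4323, 0.3852, 0.015], 0.67)]
drainer [([0.435, 0.384, 0.0015], 0.74)]
```

View pics/rect2.png

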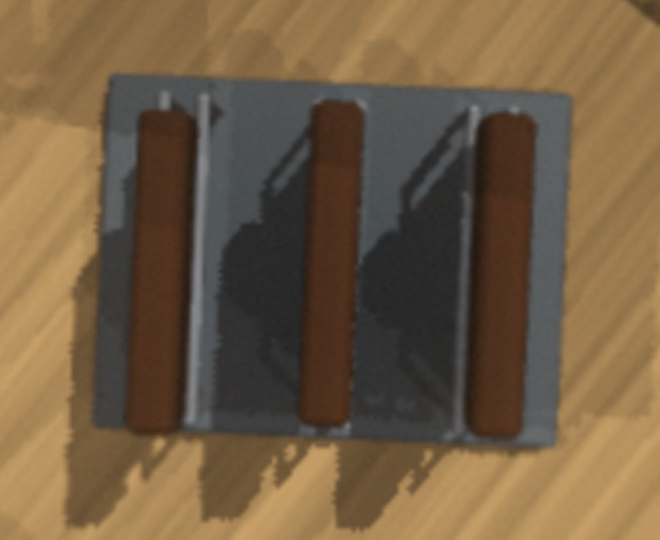

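The rectified rack view shows three handles centred at px (159,270), (331,264) and (501,274), with rack yaw about 35.9°. I'll get handle height by triangulating against the other cameras.

```bash
cat > m4.py <<'E'
from r import *
import pickle,scipy.optimize as so
c=(0.435,0.384);ang=35.9
rays=[[],[],[]]; 
for n in('wrist','scene','top'):
    d=pickle.load(open('last.pkl','rb')) if n=='wrist' else capture(n)
    im,ex,ey=rect(d,n=='wrist',0.11,c,ang,hx=110,hy=90)
    h=cv2.cvtColor(im,cv2.COLOR_RGB2HSV); L=im.astype(int)
    m=((L[...,0]-L[...,2]>25)&(L[...,0]<140)&(h[...,0]<14)&(h[...,1]>110)).astype(np.uint8)
    m=cv2.morphologyEx(m,cv2.MORPH_OPEN,np.ones((9,9)))
    k,lab,st,ce=cv2.connectedComponentsWithStats(m)
    o=-np.array(d['R']).T@d['t']
    for i in range(1,k):
        if st[i,4]<4000: continue
        (cx,cy),(w,hh),an=cv2.minAreaRect(np.argwhere(lab==i)[:,::-1].astype(np.float32))
        x,y=cx/3-110,90-cy/3; P=np.array([*c,0.11])+x/1e3*ex+y/1e3*ey
        print(n,'x %.1f y %.1f size %.1f %.1f ang %.1f'%(x,y,w/3,hh/3,an),np.round(P,4))
        j=int(np.clip(round(x/58)+1,0,2)); rays[j].append((o,(P-o)/np.linalg.norm(P-o)))
for j,rs in enumerate(rays):
    if len(rs)<2: continue
    A=sum(np.eye(3)-np.outer(v,v) for o,v in rs);b=sum((np.eye(3)-np.outer(v,v))@o for o,v in rs)
    X=np.linalg.solve(A,b);print(j,len(rs),np.round(X,4))
E
python3 m4.py
```

```text
wrist x 0.4 y 2.0 size 16.4 107.4 ang 0.8 [0.4342 0.3858 0.11  ]
wrist x 57.3 y 0.3 size 16.7 106.7 ang 0.5 [0.4812 0.4179 0.11  ]
wrist x -57.0 y -2.3 size 17.7 106.7 ang 0.3 [0.3902 0.3487 0.11  ]
scene x 1.2 y 0.3 size 13.6 100.8 ang 1.3 [0.4358 0.385  0.11  ]
scene x 59.4 y -1.3 size 13.1 100.8 ang 2.0 [0.4838 0.4177 0.11  ]
scene x -56.1 y -5.2 size 13.0 99.1 ang 0.8 [0.3926 0.3469 0.11  ]
top x -60.2 y -8.8 size 96.3 19.0 ang 90.0 [0.3914 0.3416 0.11  ]
top x -4.5 y -32.2 size 41.1 15.4 ang 89.4 [0.4502 0.3553 0.11  ]
0 3 [0.3905 0.3462 0.1058]
1 3 [0.4412 0.3755 0.1094]
2 2 [0.4817 0.4183 0.1072]
```

Handles top out at about 0.107–0.11, which fits tray 12 + 98. I'll go for the far scraper first.

```bash
cat > g.py <<'E'
from rig import *
import numpy as np,sys
x,y,z,a=map(float,sys.argv[1:5]); s=read_state();R=np.array(s['tcp_rot']);D=(np.array([x,y,z])-s['position'])*1e3
cur=np.degrees(np.arctan2(R[1,0],R[0,0])); da=(a-cur+180)%360-180
print('tool mm',np.round(R.T@D,1),'az rad',round(-np.radians(da),4),'pos',np.round(s['position'],4),'yaw',round(cur,2),'tilt z',np.round(R[:,2],4),'r/ang',round(np.hypot(*s['position'][:2]),4),round(np.degrees(np.arctan2(s['position'][1],s['position'][0])),2),'open',round(s['opening']*87,1),'gf',round(s['grasp_force'],1),'F',np.round(s['force'],1))
E
python3 -m jog '31 27.5 0 0 0 0 45; 30.5 27.5 0 0 0 0 45; 0 0 0 0 0 0.06 45; 0 0 45 0 0 0 45; 0 0 45 0 0 0 45; 0 0 45 0 0 0 45; 0 0 45 0 0 0 45; 0 0 20 0 0 0 45; 0 0 0 0 0 0 45' && python3 g.py 0.4815 0.4182 0.107 125.5 && python3 c.py w3.png scraper0
```

```text
time_s: 7.22
position: [0.4809, 0.4166, 0.1475]
tcp_rot: [[-0.579, 0.816, -0.004], [0.816, 0.579, -0.002], [0.0, -0.005, -1.0]]
force: [-0.7, 1.3, 0.4]
opening: 0.516
grasp_force: 0.0
tool mm [ 0.9  1.6 40.5] az rad -0.0026 pos [0.4809 0.4166 0.1475] yaw 125.35 tilt z [-0.0039 -0.0024 -1.    ] r/ang 0.6363 40.91 open 44.9 gf 0.0 F [-0.7  1.3  0.4]
[0.4809 0.4166 0.1475] [[-0.579, 0.816, -0.004], [0.816, 0.579, -0.002], [0.0, -0.005, -1.0]]
scraper0 [([0.3896, 0.3516, 0.0163], 0.8), ([0.431, 0.3868, 0.0102], 0.6), ([0.4814, 0.4166, 0.0124], 0.59)]
```

View pics/w3.png

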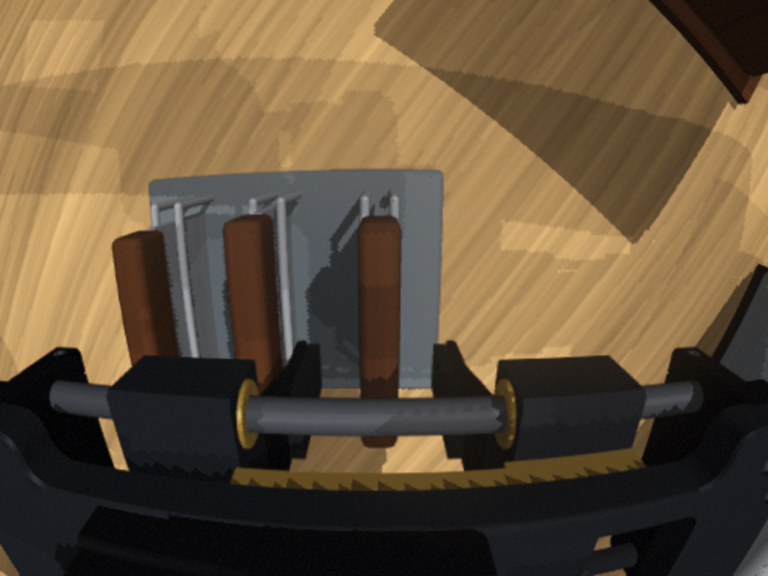

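The handle at px (380,330) is centred between the fingers at 310 and 443. I'll descend and grip.

```bash
python3 -m jog '1 1 20 0 0 0 45; 0 0 20 0 0 0 45; 0 0 0 0 0 0 45; 0 0 0 0 0 0 0; 0 0 0 0 0 0 0; 0 0 0 0 0 0 0; 0 0 0 0 0 0 0; 0 0 0 0 0 0 0; 0 0 0 0 0 0 0' && python3 g.py 0.4815 0.4182 0.107 125.5
```

```text
time_s: 8.45
position: [0.4818, 0.4196, 0.1101]
tcp_rot: [[-0.58, 0.815, 0.001], [0.815, 0.58, 0.0], [-0.0, 0.001, -1.0]]
force: [-0.2, -0.9, 5.0]
opening: 0.207
grasp_force: 29.9
tool mm [-1.  -1.   3.1] az rad -0.001 pos [0.4818 0.4196 0.1101] yaw 125.44 tilt z [ 6.e-04  4.e-04 -1.e+00] r/ang 0.6389 41.05 open 18.0 gf 29.9 F [-0.2 -0.9  5. ]
```

Gripped: 18.0 mm opening at 30 N. Lift, then swing to slot 3.

```bash
python3 -m jog '0 0 -20 0 0 0 0; 0 0 -30 0 0 0 0; 0 0 -30 0 0 0 0; 0 0 -35 0 0 0 0; 0 0 -35 0 0 0 0; 0 0 0 0 0 0 0' && python3 -m jog '-30 0 0 0 0 0.045 0; -58.8 2.2 0 0 0 0.0861 0; -58.8 2.2 0 0 0 0.0861 0; -58.8 2.2 0 0 0 0.0861 0; -58.8 2.2 0 0 0 0.0861 0; -58.8 2.2 0 0 0 0.0861 0; -58.8 2.2 0 0 0 0.0861 0; -58.8 2.2 0 0 0 0.0861 0; -58.8 2.2 0 0 0 0.0861 0; -58.8 2.2 0 0 0 0.0861 0; -58.8 2.2 0 0 0 0.0861 0; -58.8 2.2 0 0 0 0.0861 0' &&  python3 -m jog '-58.8 2.2 0 0 0 0.0861 0; -58.8 2.2 0 0 0 0.0861 0; 0 0 0 0 0 0 0; 0 0 0 0 0 0 0' && python3 g.py 0.5235 -0.409 0.2 51.45
```

```text
time_s: 9.2
position: [0.4829, 0.4204, 0.2621]
tcp_rot: [[-0.58, 0.815, 0.005], [0.815, 0.58, 0.003], [-0.0, 0.006, -1.0]]
force: [0.1, 0.1, -1.9]
opening: 0.207
grasp_force: 29.9
time_s: 10.7
position: [0.6096, -0.2198, 0.2567]
tcp_rot: [[0.368, 0.93, -0.003], [0.93, -0.368, 0.002], [0.001, -0.004, -1.0]]
force: [1.3, 0.0, -0.7]
opening: 0.205
grasp_force: 29.9
time_s: 11.2
position: [0.5664, -0.3269, 0.2574]
tcp_rot: [[0.52, 0.854, -0.003], [0.854, -0.52, 0.003], [0.001, -0.004, -1.0]]
force: [0.6, 0.7, -2.0]
opening: 0.205
grasp_force: 29.9
tool mm [-92.6   6.2  57.2] az rad 0.1264 pos [ 0.5664 -0.3269  0.2574] yaw 58.69 tilt z [-0.0026  0.0033 -1.    ] r/ang 0.654 -29.99 open 17.8 gf 29.9 F [ 0.6  0.7 -2. ]
```

```bash
python3 -m jog '-46.3 3 0 0 0 0 0; -46.3 3.2 0 0 0 0 0; 0 0 0 0 0 0.0632 0; 0 0 0 0 0 0.0632 0; 0 0 20 0 0 0 0; 0 0 10 0 0 0 0; 0 0 0 0 0 0 0; 0 0 0 0 0 0 0; 0 0 0 0 0 0 0' && python3 g.py 0.5235 -0.409 0.114 51.45 && python3 c.py w4.png slot0
python3 - <<'E'
from h import *
import pickle
d=pickle.load(open('last.pkl','rb'))
s=read_state();p=s['position']
# block slot3 mouth, handle ends in wrist px
import math
a=math.radians(-38.55);ex=np.array([math.cos(a),math.sin(a),0]);ey=np.array([-ex[1],ex[0],0])
c=np.array([.4625,-.3604,.084])+.078*ex
print([np.round(proj(d,c+sx*.006*ex+sy*.062*ey,True)*1.5) for sx,sy in((-1,1),(1,1),(1,-1),(-1,-1))])
E
```

```text
time_s: 12.32
position: [0.525, -0.4102, 0.2303]
tcp_rot: [[0.622, 0.783, 0.001], [0.783, -0.622, -0.001], [-0.0, 0.001, -1.0]]
force: [0.5, -0.4, -2.6]
opening: 0.205
grasp_force: 29.9
tool mm [  0.   -2.1 116.3] az rad 0.001 pos [ 0.525  -0.4102  0.2303] yaw 51.51 tilt z [ 0.001  -0.0011 -1.    ] r/ang 0.6662 -38.0 open 17.8 gf 29.9 F [ 0.5 -0.4 -2.6]
[ 0.525  -0.4102  0.2303] [[0.622, 0.783, 0.001], [0.783, -0.622, -0.001], [-0.0, 0.001, -1.0]]
slot0 []
[array([362., 191.]), array([381., 191.]), array([380., 368.]), array([363., 368.])]
```

View pics/w4.png

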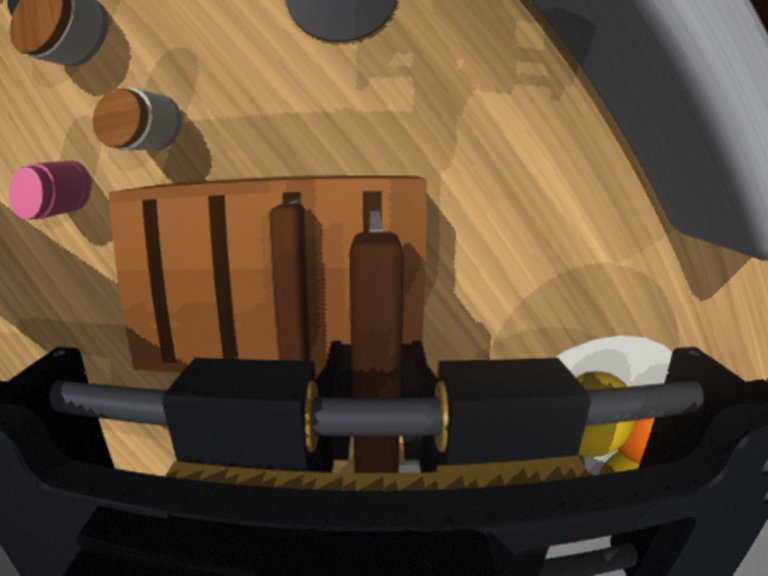

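Slot 3 is at px (372,192), as predicted, and the blade tip is at (376,211). I'll compute the blade's offset along the slot.

```bash
python3 - <<'E'
from h import *
import pickle,math
d=pickle.load(open('last.pkl','rb'))
a=math.radians(-38.55);ex=np.array([math.cos(a),math.sin(a),0]);ey=np.array([-ex[1],ex[0],0])
c=np.array([.4625,-.3604,0])+.078*ex
for u,v,z in((376,211,.132),(376,211,.2),(376,233,.202),(376,233,.23),(372,192,.084)):
    q=onz(d,u/1.5,v/1.5,z,True)-c; print(u,v,z,np.round(1e3*np.array([q@ex,q@ey]),1))
E
python3 -m jog '0 -2.1 20 0 0 0 0; 0 0 10 0 0 0 0; 0 0 0 0 0 0 0; 0 0 0 0 0 0 0' && python3 g.py 0.5235 -0.409 0.114 51.45
```

```text
376 211 0.132 [ 2.8 53.9]
376 211 0.2 [ 2.6 61.2]
376 233 0.202 [ 2.6 53. ]
376 233 0.23 [ 2.6 57.4]
372 192 0.084 [ 0.3 61.1]
time_s: 12.92
position: [0.5233, -0.4091, 0.2001]
tcp_rot: [[0.623, 0.782, 0.001], [0.782, -0.623, -0.001], [-0.0, 0.001, -1.0]]
force: [0.1, -0.4, -1.5]
opening: 0.207
grasp_force: 29.9
tool mm [ 0.2  0.  86.1] az rad 0.0007 pos [ 0.5233 -0.4091  0.2001] yaw 51.49 tilt z [ 8.e-04 -8.e-04 -1.e+00] r/ang 0.6642 -38.02 open 18.0 gf 29.9 F [ 0.1 -0.4 -1.5]
```

```bash
python3 -m jog '0 0 12 0 0 0 0; 0 0 12 0 0 0 0; 0 0 12 0 0 0 0; 0 0 0 0 0 0 0; 0 0 0 0 0 0 0' && python3 -m jog '0 0 12 0 0 0 0; 0 0 12 0 0 0 0; 0 0 12 0 0 0 0; 0 0 8 0 0 0 0; 0 0 0 0 0 0 0; 0 0 0 0 0 0 0' && python3 g.py 0.5235 -0.409 0.114 51.45
```

```text
time_s: 13.55
position: [0.5231, -0.4088, 0.1635]
tcp_rot: [[0.623, 0.783, 0.0], [0.783, -0.623, -0.0], [-0.0, 0.0, -1.0]]
force: [-0.0, -0.3, -1.6]
opening: 0.204
grasp_force: 29.9
time_s: 14.3
position: [0.5232, -0.4089, 0.1197]
tcp_rot: [[0.623, 0.783, 0.0], [0.783, -0.623, -0.0], [-0.0, 0.001, -1.0]]
force: [0.2, -0.2, -2.1]
opening: 0.208
grasp_force: 29.9
tool mm [0.1 0.3 5.7] az rad 0.0007 pos [ 0.5232 -0.4089  0.1197] yaw 51.49 tilt z [ 4.e-04 -5.e-04 -1.e+00] r/ang 0.664 -38.01 open 18.1 gf 29.9 F [ 0.2 -0.2 -2.1]
```

```bash
python3 -m jog '0 0 3 0 0 0 0; 0 0 2 0 0 0 0; 0 0 0 0 0 0 0; 0 0 0 0 0 0 0' && python3 -m jog '0 0 1 0 0 0 0; 0 0 1 0 0 0 0; 0 0 0 0 0 0 0'
```

```text
time_s: 14.8
position: [0.523, -0.4087, 0.1146]
tcp_rot: [[0.623, 0.783, 0.0], [0.783, -0.623, -0.0], [-0.0, 0.0, -1.0]]
force: [0.8, -0.8, -1.2]
opening: 0.204
grasp_force: 29.9
time_s: 15.18
position: [0.5232, -0.4089, 0.1142]
tcp_rot: [[0.623, 0.783, 0.001], [0.783, -0.623, -0.001], [-0.0, 0.001, -1.0]]
force: [-0.3, 1.7, 6.5]
opening: 0.203
grasp_force: 29.9
```

Contact at z=0.1142, exactly the expected home height. Release, rise, and swing back to the middle scraper.

```bash
python3 -m jog '0 0 0 0 0 0 45; 0 0 0 0 0 0 45; 0 0 0 0 0 0 45; 0 0 0 0 0 0 45; 0 0 -30 0 0 0 45; 0 0 -45 0 0 0 45; 0 0 -45 0 0 0 45' && python3 -m jog '57 -11 0 0 0 -0.0861 45; 57 -11 0 0 0 -0.0861 45; 57 -11 0 0 0 -0.0861 45; 57 -11 0 0 0 -0.0861 45; 57 -11 0 0 0 -0.0861 45; 57 -11 0 0 0 -0.0861 45; 57 -11 0 0 0 -0.0861 45; 57 -11 0 0 0 -0.0861 45; 57 -11 0 0 0 -0.0861 45; 57 -11 0 0 0 -0.0861 45; 57 -11 0 0 0 -0.0861 45; 57 -11 0 0 0 -0.0861 45' && python3 -m jog '57 -11 0 0 0 -0.0861 45; 57 -11 0 0 0 -0.0861 45; 0 0 0 0 0 0 45; 0 0 0 0 0 0 45' && python3 g.py 0.4345 0.3862 0.15 125.5
```

```text
time_s: 16.05
position: [0.5228, -0.4085, 0.2333]
tcp_rot: [[0.623, 0.782, -0.001], [0.782, -0.623, 0.001], [0.0, -0.001, -1.0]]
force: [0.3, -0.6, -0.0]
opening: 0.513
grasp_force: 0.0
time_s: 17.55
position: [0.5277, 0.2594, 0.2326]
tcp_rot: [[-0.356, 0.935, 0.001], [0.935, 0.356, 0.0], [0.0, 0.001, -1.0]]
force: [0.4, -0.3, -0.9]
opening: 0.518
grasp_force: 0.0
time_s: 18.05
position: [0.4634, 0.3536, 0.2326]
tcp_rot: [[-0.509, 0.861, 0.001], [0.861, 0.509, -0.0], [-0.001, 0.0, -1.0]]
force: [0.9, -0.8, -0.6]
opening: 0.52
grasp_force: 0.0
tool mm [42.8 -8.3 82.6] az rad -0.0858 pos [0.4634 0.3536 0.2326] yaw 120.58 tilt z [ 6.e-04 -4.e-04 -1.e+00] r/ang 0.5829 37.35 open 45.3 gf 0.0 F [ 0.9 -0.8 -0.6]
```

```bash
python3 -m jog '42.8 -8.3 0 0 0 -0.0858 45; 0 0 40 0 0 0 45; 0 0 40 0 0 0 45; 0 0 0 0 0 0 45; 0 0 0 0 0 0 45' && python3 g.py 0.4342 0.3860 0.1095 125.5 && python3 c.py w5.png scraper0 && python3 - <<'E'
from r import *
import pickle
d=pickle.load(open('last.pkl','rb'))
im,ex,ey=rect(d,True,0.11,(.4342,.386),35.4,hx=40,hy=70)
L=im.astype(int)
for y in (25,35,45):
    r=L[int((70-y)*3)-6:int((70-y)*3)+6].mean(0); m=(r[:,0]-r[:,2]>25)&(r[:,0]<140); e=np.flatnonzero(m)/3-40; print(y,e.min() if len(e) else None,e.max() if len(e) else None,round(float(np.median(e)),1))
E
```

```text
time_s: 18.68
position: [0.4361, 0.3859, 0.1536]
tcp_rot: [[-0.579, 0.816, 0.002], [0.816, 0.579, 0.001], [-0.0, 0.002, -1.0]]
force: [0.5, -0.1, -0.4]
opening: 0.515
grasp_force: 0.0
tool mm [ 1.2 -1.5 44. ] az rad -0.0025 pos [0.4361 0.3859 0.1536] yaw 125.36 tilt z [ 1.7e-03  9.0e-04 -1.0e+00] r/ang 0.5823 41.51 open 44.8 gf 0.0 F [ 0.5 -0.1 -0.4]
[0.4361 0.3859 0.1536] [[-0.579, 0.816, 0.002], [0.816, 0.579, 0.001], [-0.0, 0.002, -1.0]]
scraper0 [([0.3943, 0.3496, 0.0121], 0.78), ([0.4329, 0.3874, 0.0133], 0.65)]
25 -7.0 7.666666666666664 0.3
35 -8.333333333333332 7.666666666666664 -0.3
45 -8.333333333333332 7.666666666666664 -0.3
```

Handle centred to within 0.3 mm. Descend, grip, lift, and swing to slot 1 at (0.4422,−0.3442).

```bash
python3 -m jog '1 -1.5 20 0 0 0 45; 0 0 24 0 0 0 45; 0 0 0 0 0 0 45; 0 0 0 0 0 0 0; 0 0 0 0 0 0 0; 0 0 0 0 0 0 0; 0 0 0 0 0 0 0; 0 0 0 0 0 0 0; 0 0 0 0 0 0 0' && python3 g.py 0.4342 0.3860 0.1095 125.5 && python3 -m jog '0 0 -20 0 0 0 0; 0 0 -30 0 0 0 0; 0 0 -30 0 0 0 0; 0 0 -35 0 0 0 0; 0 0 -35 0 0 0 0; 0 0 0 0 0 0 0'
```

```text
time_s: 19.9
position: [0.4328, 0.3864, 0.1092]
tcp_rot: [[-0.58, 0.814, 0.001], [0.814, 0.58, 0.0], [-0.0, 0.001, -1.0]]
force: [-0.5, -0.4, 6.0]
opening: 0.206
grasp_force: 30.0
tool mm [-1.2  0.9 -0.3] az rad -0.0004 pos [0.4328 0.3864 0.1092] yaw 125.48 tilt z [ 8.e-04  5.e-04 -1.e+00] r/ang 0.5802 41.76 open 17.9 gf 30.0 F [-0.5 -0.4  6. ]
time_s: 20.65
position: [0.4338, 0.3871, 0.2607]
tcp_rot: [[-0.58, 0.814, 0.005], [0.814, 0.58, 0.003], [-0.0, 0.006, -1.0]]
force: [0.2, -0.7, -1.5]
opening: 0.204
grasp_force: 30.0
```

```bash
python3 -m jog '-30 0 0 0 0 0.05 0; -56.5 -0.8 0 0 0 0.0923 0; -56.5 -0.8 0 0 0 0.0923 0; -56.5 -0.8 0 0 0 0.0923 0; -56.5 -0.8 0 0 0 0.0923 0; -56.5 -0.8 0 0 0 0.0923 0; -56.5 -0.8 0 0 0 0.0923 0; -56.5 -0.8 0 0 0 0.0923 0; -56.5 -0.8 0 0 0 0.0923 0; -56.5 -0.8 0 0 0 0.0923 0; -56.5 -0.8 0 0 0 0.0923 0; -56.5 -0.8 0 0 0 0.0923 0' && python3 -m jog '-56.5 -0.8 0 0 0 0.0923 0; -30 0 0 0 0 0.0923 0; 0 0 0 0 0 0 0; 0 0 0 0 0 0 0' && python3 g.py 0.4422 -0.3442 0.23 51.45
```

```text
time_s: 22.15
position: [0.5041, -0.2323, 0.2562]
tcp_rot: [[0.434, 0.901, -0.003], [0.901, -0.434, 0.002], [0.001, -0.003, -1.0]]
force: [0.8, -0.1, -1.6]
opening: 0.205
grasp_force: 30.0
time_s: 22.65
position: [0.4645, -0.3063, 0.257]
tcp_rot: [[0.589, 0.808, -0.002], [0.808, -0.589, 0.003], [0.001, -0.003, -1.0]]
force: [0.8, -0.6, -2.2]
opening: 0.208
grasp_force: 30.0
tool mm [-43.8   4.4  26.9] az rad 0.0426 pos [ 0.4645 -0.3063  0.257 ] yaw 53.89 tilt z [-0.002   0.0029 -1.    ] r/ang 0.5564 -33.4 open 18.1 gf 30.0 F [ 0.8 -0.6 -2.2]
```

```bash
python3 -m jog '-22 2.2 0 0 0 0 0; -21.8 2.2 0 0 0 0 0; 0 0 0 0 0 0.0426 0; 0 0 25 0 0 0 0; 0 0 0 0 0 0 0; 0 0 0 0 0 0 0; 0 0 0 0 0 0 0; 0 0 0 0 0 0 0' && python3 g.py 0.4422 -0.3442 0.1132 51.45
```

```text
time_s: 23.65
position: [0.4431, -0.3455, 0.2342]
tcp_rot: [[0.623, 0.782, 0.001], [0.782, -0.623, -0.001], [-0.0, 0.001, -1.0]]
force: [-0.2, 0.4, -1.6]
opening: 0.201
grasp_force: 30.0
tool mm [  0.5  -1.7 121. ] az rad -0.0002 pos [ 0.4431 -0.3455  0.2342] yaw 51.44 tilt z [ 9.e-04 -1.e-03 -1.e+00] r/ang 0.5619 -37.95 open 17.5 gf 30.0 F [-0.2  0.4 -1.6]
```

```bash
python3 -m jog '0.5 -1.7 15 0 0 0 0; 0 0 18 0 0 0 0; 0 0 0 0 0 0 0; 0 0 0 0 0 0 0; 0 0 0 0 0 0 0' && python3 g.py 0.4422 -0.3442 0.1132 51.45 && python3 -m jog '0 0 12 0 0 0 0; 0 0 12 0 0 0 0; 0 0 12 0 0 0 0; 0 0 0 0 0 0 0; 0 0 0 0 0 0 0'
```

```text
time_s: 24.28
position: [0.442, -0.3443, 0.2011]
tcp_rot: [[0.624, 0.782, 0.001], [0.782, -0.624, -0.001], [-0.0, 0.001, -1.0]]
force: [0.0, -0.4, -2.1]
opening: 0.204
grasp_force: 30.0
tool mm [ 0.3 -0.  87.9] az rad -0.0007 pos [ 0.442  -0.3443  0.2011] yaw 51.41 tilt z [ 9.e-04 -1.e-03 -1.e+00] r/ang 0.5603 -37.92 open 17.8 gf 30.0 F [ 0.  -0.4 -2.1]
time_s: 24.9
position: [0.4418, -0.344, 0.1644]
tcp_rot: [[0.624, 0.782, -0.0], [0.782, -0.624, 0.0], [0.0, -0.0, -1.0]]
force: [-0.7, 0.2, -1.6]
opening: 0.202
grasp_force: 30.0
```

In the slot with no resistance. On down to the floor.

```bash
python3 -m jog '0 0 12 0 0 0 0; 0 0 12 0 0 0 0; 0 0 12 0 0 0 0; 0 0 9 0 0 0 0; 0 0 3 0 0 0 0; 0 0 0 0 0 0 0; 0 0 0 0 0 0 0' && python3 -m jog '0 0 2 0 0 0 0; 0 0 1 0 0 0 0; 0 0 0 0 0 0 0; 0 0 0 0 0 0 0'
```

```text
time_s: 25.78
position: [0.4419, -0.3442, 0.1169]
tcp_rot: [[0.624, 0.782, 0.001], [0.782, -0.624, -0.001], [-0.0, 0.001, -1.0]]
force: [-0.1, 0.2, -1.1]
opening: 0.205
grasp_force: 30.0
time_s: 26.28
position: [0.4417, -0.3439, 0.1136]
tcp_rot: [[0.624, 0.782, 0.0], [0.782, -0.624, -0.0], [-0.0, 0.0, -1.0]]
force: [0.5, -0.1, -0.5]
opening: 0.203
grasp_force: 30.0
```

```bash
python3 -m jog '0 0 1 0 0 0 0; 0 0 1 0 0 0 0; 0 0 0 0 0 0 0' && python3 -m jog '0 0 0 0 0 0 45; 0 0 0 0 0 0 45; 0 0 0 0 0 0 45; 0 0 0 0 0 0 45; 0 0 -30 0 0 0 45; 0 0 -45 0 0 0 45; 0 0 -45 0 0 0 45' && python3 -m jog '53.5 -8.4 0 0 0 -0.0923 45; 53.5 -8.4 0 0 0 -0.0923 45; 53.5 -8.4 0 0 0 -0.0923 45; 53.5 -8.4 0 0 0 -0.0923 45; 53.5 -8.4 0 0 0 -0.0923 45; 53.5 -8.4 0 0 0 -0.0923 45; 53.5 -8.4 0 0 0 -0.0923 45; 53.5 -8.4 0 0 0 -0.0923 45; 53.5 -8.4 0 0 0 -0.0923 45; 53.5 -8.4 0 0 0 -0.0923 45; 53.5 -8.4 0 0 0 -0.0923 45; 53.5 -8.4 0 0 0 -0.0923 45' && python3 -m jog '53.5 -8.4 0 0 0 -0.0923 45; 0 0 0 0 0 -0.0923 45; 0 0 0 0 0 0 45; 0 0 0 0 0 0 45' && python3 g.py 0.3902 0.3487 0.15 125.5
```

```text
time_s: 26.65
position: [0.4419, -0.3441, 0.1132]
tcp_rot: [[0.624, 0.782, 0.001], [0.782, -0.624, -0.001], [-0.0, 0.001, -1.0]]
force: [-1.5, 1.4, 8.9]
opening: 0.203
grasp_force: 30.0
time_s: 27.52
position: [0.4415, -0.3437, 0.2323]
tcp_rot: [[0.624, 0.782, -0.001], [0.782, -0.624, 0.001], [0.0, -0.001, -1.0]]
force: [0.5, -0.4, -0.4]
opening: 0.513
grasp_force: 0.0
time_s: 29.02
position: [0.4473, 0.2751, 0.2315]
tcp_rot: [[-0.423, 0.906, 0.001], [0.906, 0.423, 0.0], [0.0, 0.001, -1.0]]
force: [1.2, -0.1, 1.0]
opening: 0.518
grasp_force: 0.0
time_s: 29.52
position: [0.4181, 0.3181, 0.2315]
tcp_rot: [[-0.578, 0.816, 0.0], [0.816, 0.578, -0.0], [-0.0, -0.0, -1.0]]
force: [-0.4, 0.3, 0.8]
opening: 0.518
grasp_force: 0.0
tool mm [41.1 -5.  81.5] az rad -0.0029 pos [0.4181 0.3181 0.2315] yaw 125.33 tilt z [ 0. -0. -1.] r/ang 0.5253 37.26 open 45.1 gf 0.0 F [-0.4  0.3  0.8]
```

```bash
python3 -m jog '41 -5 0 0 0 0 45; 0 0 40 0 0 0 45; 0 0 40 0 0 0 45; 0 0 0 0 0 0 45; 0 0 0 0 0 0 45' && python3 g.py 0.3902 0.3487 0.1095 125.5 && python3 c.py w6.png scraper0 && python3 - <<'E'
from r import *
import pickle
d=pickle.load(open('last.pkl','rb'))
im,ex,ey=rect(d,True,0.11,(.3902,.3487),35.4,hx=40,hy=70)
L=im.astype(int)
for y in (25,35,45):
    r=L[int((70-y)*3)-6:int((70-y)*3)+6].mean(0); m=(r[:,0]-r[:,2]>25)&(r[:,0]<140); e=np.flatnonzero(m)/3-40; print(y,e.min() if len(e) else None,e.max() if len(e) else None,round(float(np.median(e)),1))
E
```

```text
time_s: 30.15
position: [0.3911, 0.3489, 0.1525]
tcp_rot: [[-0.579, 0.816, 0.001], [0.816, 0.579, 0.001], [-0.0, 0.002, -1.0]]
force: [-0.1, -0.5, 0.1]
opening: 0.515
grasp_force: 0.0
tool mm [ 0.4 -0.9 43. ] az rad -0.0025 pos [0.3911 0.3489 0.1525] yaw 125.36 tilt z [ 1.3e-03  8.0e-04 -1.0e+00] r/ang 0.5241 41.74 open 44.8 gf 0.0 F [-0.1 -0.5  0.1]
[0.3911 0.3489 0.1525] [[-0.579, 0.816, 0.001], [0.816, 0.579, 0.001], [-0.0, 0.002, -1.0]]
scraper0 [([0.3939, 0.3502, 0.0163], 0.66)]
25 -31.0 7.0 -3.2
35 -27.333333333333336 7.0 -1.8
45 -27.333333333333336 7.0 -1.5
```

```bash
python3 -m jog '0.4 -1.5 20 0 0 0 45; 0 0 23 0 0 0 45; 0 0 0 0 0 0 45; 0 0 0 0 0 0 0; 0 0 0 0 0 0 0; 0 0 0 0 0 0 0; 0 0 0 0 0 0 0; 0 0 0 0 0 0 0; 0 0 0 0 0 0 0' && python3 g.py 0.3902 0.3487 0.1095 125.5 && python3 -m jog '0 0 -20 0 0 0 0; 0 0 -30 0 0 0 0; 0 0 -30 0 0 0 0; 0 0 -35 0 0 0 0; 0 0 -35 0 0 0 0; 0 0 0 0 0 0 0' && python3 -m jog '-25 0 0 0 0 0.05 0; -51 -0.4 0 0 0 0.0923 0; -51 -0.4 0 0 0 0.0923 0; -51 -0.4 0 0 0 0.0923 0; -51 -0.4 0 0 0 0.0923 0; -51 -0.4 0 0 0 0.0923 0; -51 -0.4 0 0 0 0.0923 0; -51 -0.4 0 0 0 0.0923 0; -51 -0.4 0 0 0 0.0923 0; -51 -0.4 0 0 0 0.0923 0; -51 -0.4 0 0 0 0.0923 0; -51 -0.4 0 0 0 0.0923 0' && python3 -m jog '-51 -0.4 0 0 0 0.0923 0; -30 0 0 0 0 0.0923 0; 0 0 0 0 0 0 0; 0 0 0 0 0 0 0' && python3 g.py 0.4015 -0.3118 0.23 51.45
```

```text
time_s: 31.38
position: [0.3887, 0.3485, 0.1091]
tcp_rot: [[-0.58, 0.815, 0.001], [0.815, 0.58, 0.0], [-0.0, 0.001, -1.0]]
force: [0.2, -0.6, 5.9]
opening: 0.205
grasp_force: 30.0
tool mm [-0.8  1.3 -0.4] az rad -0.0008 pos [0.3887 0.3485 0.1091] yaw 125.45 tilt z [ 7.e-04  4.e-04 -1.e+00] r/ang 0.5221 41.88 open 17.8 gf 30.0 F [ 0.2 -0.6  5.9]
time_s: 32.12
position: [0.3897, 0.3492, 0.2605]
tcp_rot: [[-0.58, 0.814, 0.005], [0.815, 0.58, 0.003], [-0.001, 0.006, -1.0]]
force: [0.4, 0.3, -3.0]
opening: 0.203
grasp_force: 30.0
time_s: 33.62
position: [0.455, -0.2078, 0.2565]
tcp_rot: [[0.435, 0.901, -0.003], [0.901, -0.435, 0.002], [0.001, -0.003, -1.0]]
force: [-0.4, 0.1, -2.1]
opening: 0.203
grasp_force: 30.0
time_s: 34.12
position: [0.418, -0.2772, 0.2572]
tcp_rot: [[0.59, 0.808, -0.002], [0.808, -0.59, 0.003], [0.001, -0.003, -1.0]]
force: [-0.2, -0.7, -2.0]
opening: 0.207
grasp_force: 30.0
tool mm [-37.6   7.2  27.1] az rad 0.0421 pos [ 0.418  -0.2772  0.2572] yaw 53.86 tilt z [-0.0019  0.0028 -1.    ] r/ang 0.5016 -33.56 open 18.0 gf 30.0 F [-0.2 -0.7 -2. ]
```

```bash
python3 -m jog '-19 2.7 0 0 0 0 0; -18.6 2.8 0 0 0 0 0; 0 0 0 0 0 0.0421 0; 0 0 25 0 0 0 0; 0 0 25 0 0 0 0; 0 0 0 0 0 0 0; 0 0 0 0 0 0 0; 0 0 0 0 0 0 0; 0 0 0 0 0 0 0' && python3 g.py 0.4015 -0.3118 0.1131 51.45
```

```text
time_s: 35.25
position: [0.4011, -0.3123, 0.2094]
tcp_rot: [[0.623, 0.782, 0.001], [0.782, -0.623, -0.001], [-0.0, 0.002, -1.0]]
force: [-0.2, -0.0, -1.2]
opening: 0.206
grasp_force: 30.0
tool mm [ 0.7 -0.2 96.3] az rad -0.0002 pos [ 0.4011 -0.3123  0.2094] yaw 51.44 tilt z [ 0.0012 -0.0015 -1.    ] r/ang 0.5084 -37.91 open 17.9 gf 30.0 F [-0.2 -0.  -1.2]
```

```bash
python3 -m jog '0.7 0 9 0 0 0 0; 0 0 12 0 0 0 0; 0 0 12 0 0 0 0; 0 0 12 0 0 0 0; 0 0 0 0 0 0 0; 0 0 0 0 0 0 0' && python3 -m jog '0 0 12 0 0 0 0; 0 0 12 0 0 0 0; 0 0 12 0 0 0 0; 0 0 9 0 0 0 0; 0 0 3 0 0 0 0; 0 0 0 0 0 0 0; 0 0 0 0 0 0 0' && python3 -m jog '0 0 2 0 0 0 0; 0 0 1 0 0 0 0; 0 0 0 0 0 0 0; 0 0 0 0 0 0 0'
```

```text
time_s: 36.0
position: [0.4013, -0.3116, 0.1635]
tcp_rot: [[0.624, 0.782, 0.0], [0.782, -0.624, -0.0], [-0.0, 0.0, -1.0]]
force: [-0.0, 0.1, -0.7]
opening: 0.202
grasp_force: 30.0
time_s: 36.88
position: [0.4014, -0.3116, 0.1158]
tcp_rot: [[0.623, 0.782, 0.001], [0.782, -0.623, -0.001], [-0.0, 0.001, -1.0]]
force: [0.0, -0.2, -1.7]
opening: 0.208
grasp_force: 30.0
time_s: 37.38
position: [0.4014, -0.3115, 0.1131]
tcp_rot: [[0.623, 0.782, 0.0], [0.782, -0.623, -0.001], [-0.0, 0.001, -1.0]]
force: [-0.0, 0.4, 4.9]
opening: 0.202
grasp_force: 30.0
```

Slot 0 is home too. Release, rise, and look towards the jars.

```bash
python3 -m jog '0 0 0 0 0 0 45; 0 0 0 0 0 0 45; 0 0 0 0 0 0 45; 0 0 0 0 0 0 45; 0 0 -30 0 0 0 45; 0 0 -45 0 0 0 45; 0 0 -55 0 0 0 45; 0 0 -55 0 0 0 60; 0 0 -55 0 0 0 60; 10 50 0 0 0 -0.15 60; 0 0 0 0 0 0 70; 0 0 0 0 0 0 80' && cat > j.py <<'E'
from r import *
import sys,pickle
for cam in sys.argv[1:]:
    d=capture(cam); fish=cam=='wrist'; pickle.dump(d,open(cam+'.pkl','wb'))
    for n in ('jar_big0','jar_small0','mug','scraper0'):
        print(cam,n,[(np.round(o['at'],4).tolist(),round(o['conf'],2)) for o in place_of(cam,n)[:4] if o['conf']>.3])
    im,_,_=rect(d,fish,0.005,(.55,.02),0,hx=220,hy=300,s=1)
    g=cv2.cvtColor(im,cv2.COLOR_RGB2HSV); m=((g[...,2]<95)&(g[...,1]<85)).astype(np.uint8); m=cv2.morphologyEx(m,cv2.MORPH_OPEN,np.ones((5,5)))
    k,lab,st,ce=cv2.connectedComponentsWithStats(m)
    for i in range(1,k):
        if 1800<st[i,4]<9000 and 55<st[i,2]<105 and 55<st[i,3]<105: print(cam,'dark',np.round([.55-.22+ce[i][0]/1e3,.02+.3-ce[i][1]/1e3],4),st[i,2:])
    cv2.imwrite('pics/rj_%s.png'%cam,im[:,:,::-1])
E
python3 j.py wrist scene top
```

```text
time_s: 38.88
position: [0.4458, -0.334, 0.3515]
tcp_rot: [[0.5, 0.866, -0.002], [0.866, -0.5, 0.002], [0.001, -0.003, -1.0]]
force: [-0.1, -0.5, -0.2]
opening: 0.837
grasp_force: 0.0
wrist jar_big0 [([0.4463, -0.0533, 0.0027], 0.79)]
wrist jar_small0 [([0.3393, -0.1637, 0.0019], 0.73), ([0.4615, -0.3607, 0.0009], 0.73), ([0.4499, -0.1886, -0.0029], 0.68)]
wrist mug []
wrist scraper0 [([0.5215, -0.4116, 0.0184], 0.98), ([0.4394, -0.3462, 0.0164], 0.72), ([0.4051, -0.3105, 0.0195], 0.61)]
wrist dark [ 0.6458 -0.2125] [  92   92 6700]
scene jar_big0 [([0.4458, -0.0538, 0.0041], 0.57)]
scene jar_small0 [([0.456, -0.1905, -0.0018], 0.97), ([0.3391, -0.1683, 0.0019], 0.87), ([0.6468, 0.1068, -0.0025], 0.57)]
scene mug [([0.435, 0.1679, 0.0033], 0.84)]
scene scraper0 [([0.4452, -0.3503, 0.0208], 0.77), ([0.5226, -0.4099, 0.0153], 0.57), ([0.4039, -0.3103, 0.016], 0.55)]
scene dark [0.6433 0.2069] [  65   65 3241]
scene dark [0.4438 0.0495] [  90   92 6547]
scene dark [ 0.6471 -0.2122] [  90   93 6526]
top jar_big0 [([0.4408, 0.051, -0.0043], 0.61), ([0.4502, -0.0516, 0.0009], 0.56)]
top jar_small0 [([0.6454, 0.103, 0.002], 0.81), ([0.453, -0.1891, -0.0015], 0.68), ([0.3432, -0.1676, -0.0066], 0.56)]
top mug [([0.4372, 0.1673, -0.0006], 0.59)]
top scraper0 [([0.5201, -0.4107, 0.0152], 0.46), ([0.4418, -0.3469, 0.0132], 0.42), ([0.4028, -0.3174, 0.0131], 0.4)]
top dark [0.642  0.2072] [  62   63 3033]
top dark [ 0.6459 -0.212 ] [  89   90 6326]
top dark [ 0.3582 -0.2507] [  84   84 3707]
```

Jar small at (0.618,0.075) has already been knocked, to about (0.646,0.105). All three scrapers read at slot-floor height. One enlarged crop will confirm the jars against the pink look-alike.

```bash
python3 - <<'E'
import pickle,cv2
c=pickle.load(open('scene.pkl','rb'))['color'][85:290,90:370,::-1]
cv2.imwrite('pics/s2.png',cv2.resize(c,None,fx=2.7,fy=2.7,interpolation=cv2.INTER_CUBIC))
E
```

```text
(no output)
```

View pics/s2.png

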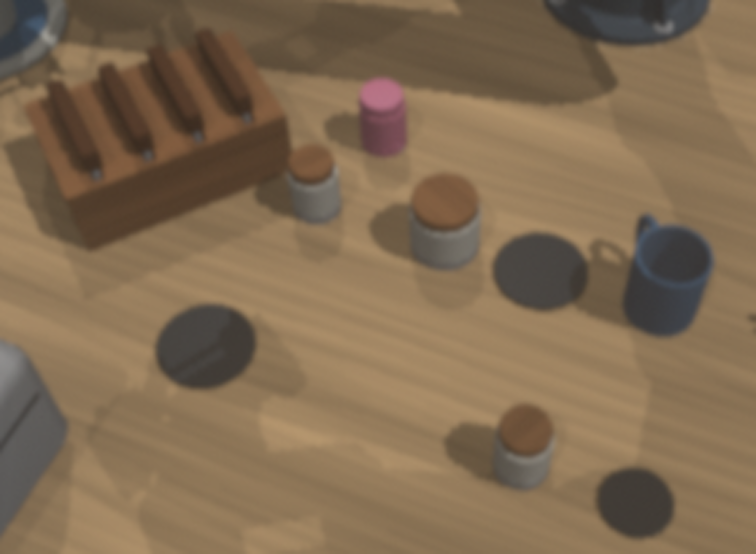

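All four scrapers are in the block. The white lidded jars are at crop px (315,185) small, (445,222) big and (523,447) small. The pink one at (382,117) is the look-alike and is excluded. First jar: the small one by the block, (0.453,−0.1895), to the big mat at (0.646,−0.212).

```bash
python3 -m jog '43 -22 0 0 0 0 80; 43 -22 0 0 0 0 80; 42 -22 0 0 0 0 80; 0 0 0 0 0 -0.127 80; 0 0 50 0 0 0 80; 0 0 50 0 0 0 80; 0 0 50 0 0 0 80; 0 0 0 0 0 0 80; 0 0 0 0 0 0 80' && python3 g.py 0.453 -0.1895 0.05 67.3 && python3 j.py wrist
```

```text
time_s: 40.75
position: [0.4544, -0.1916, 0.2039]
tcp_rot: [[0.386, 0.923, 0.002], [0.923, -0.386, -0.001], [-0.001, 0.002, -1.0]]
force: [0.6, -0.5, -0.0]
opening: 0.919
grasp_force: 0.0
tool mm [  1.5  -2.5 153.9] az rad -0.0 pos [ 0.4544 -0.1916  0.2039] yaw 67.3 tilt z [ 0.0021 -0.0014 -1.    ] r/ang 0.4931 -22.87 open 79.9 gf 0.0 F [ 0.6 -0.5 -0. ]
wrist jar_big0 [([0.4469, -0.0544, 0.0006], 0.96)]
wrist jar_small0 [([0.4496, -0.1864, -0.0008], 0.93), ([0.3382, -0.1637, 0.0033], 0.89)]
wrist mug []
wrist scraper0 [([0.4394, -0.3436, 0.0149], 0.87), ([0.4033, -0.3104, 0.0208], 0.8), ([0.6456, -0.2142, 0.0053], 0.71)]
wrist dark [ 0.6457 -0.212 ] [  92   93 6736]
```

```bash
python3 -m jog '1.8 -3.2 40 0 0 0 80; 0 0 40 0 0 0 80; 0 0 35 0 0 0 80; 0 0 20 0 0 0 80; 0 0 19 0 0 0 80; 0 0 0 0 0 0 80; 0 0 0 0 0 0 80' && python3 -m jog '0 0 0 0 0 0 0; 0 0 0 0 0 0 0; 0 0 0 0 0 0 0; 0 0 0 0 0 0 0; 0 0 0 0 0 0 0; 0 0 0 0 0 0 0; 0 0 0 0 0 0 0'
```

```text
time_s: 41.88
position: [0.4517, -0.1884, 0.0494]
tcp_rot: [[0.386, 0.923, 0.001], [0.923, -0.386, -0.001], [-0.0, 0.002, -1.0]]
force: [-0.6, -0.4, 0.9]
opening: 0.917
grasp_force: 0.0
time_s: 42.75
position: [0.4516, -0.1884, 0.0488]
tcp_rot: [[0.386, 0.923, 0.001], [0.923, -0.386, -0.001], [-0.0, 0.002, -1.0]]
force: [1.2, -1.4, 3.6]
opening: 0.569
grasp_force: 30.0
```

Gripped at 49.5 mm, as expected for a 50 mm jar. Lift and carry.

```bash
python3 -m jog '0 0 -20 0 0 0 0; 0 0 -30 0 0 0 0; 0 0 -30 0 0 0 0; 13.3 47 0 0 0 0 0; 13.3 47 0 0 0 0 0; 13.3 47 0 0 0 0 0; 13.2 47 0 0 0 0 0; 0 0 20 0 0 0 0; 0 0 20 0 0 0 0; 0 0 0 0 0 0 0; 0 0 0 0 0 0 0; 0 0 0 0 0 0 0' && python3 g.py 0.6459 -0.2122 0.0538 67.3
```

```text
time_s: 44.25
position: [0.6451, -0.2119, 0.0895]
tcp_rot: [[0.386, 0.922, 0.001], [0.922, -0.386, -0.001], [-0.0, 0.001, -1.0]]
force: [-0.2, -0.2, -1.2]
opening: 0.568
grasp_force: 30.0
tool mm [ 0.   0.8 35.7] az rad -0.0003 pos [ 0.6451 -0.2119  0.0895] yaw 67.28 tilt z [ 1.2e-03 -6.0e-04 -1.0e+00] r/ang 0.679 -18.18 open 49.4 gf 30.0 F [-0.2 -0.2 -1.2]
```

```bash
python3 -m jog '0 0.8 15 0 0 0 0; 0 0 12 0 0 0 0; 0 0 6 0 0 0 0; 0 0 0 0 0 0 0; 0 0 0 0 0 0 0' && python3 -m jog '0 0 2 0 0 0 0; 0 0 1 0 0 0 0; 0 0 0 0 0 0 0; 0 0 0 0 0 0 0'
```

```text
time_s: 44.88
position: [0.6459, -0.2119, 0.0555]
tcp_rot: [[0.386, 0.923, 0.0], [0.923, -0.386, -0.0], [0.0, 0.0, -1.0]]
force: [-0.4, -0.4, -1.9]
opening: 0.562
grasp_force: 30.0
time_s: 45.38
position: [0.6461, -0.2121, 0.0538]
tcp_rot: [[0.386, 0.923, 0.001], [0.923, -0.386, -0.001], [-0.0, 0.001, -1.0]]
force: [-1.5, 0.8, 5.8]
opening: 0.569
grasp_force: 30.0
```

```bash
python3 -m jog '0 0 0 0 0 0 60; 0 0 0 0 0 0 70; 0 0 0 0 0 0 80; 0 0 0 0 0 0 80; 0 0 -30 0 0 0 80; 0 0 -50 0 0 0 87; 0 0 -50 0 0 0 87' && python3 -m jog '13.8 -49 0 0 0 0 87; 13.8 -49 0 0 0 0 87; 13.8 -49 0 0 0 0 87; 13.8 -49 0 0 0 0 87; 13.8 -49 0 0 0 0 87; 0 0 0 0 0 -0.138 87; 0 0 0 0 0 -0.138 87; 0 0 0 0 0 0 87; 0 0 0 0 0 0 87; 0 0 0 0 0 0 87' && python3 g.py 0.4465 -0.0535 0.05 83.1 && python3 j.py wrist scene
```

```text
time_s: 46.25
position: [0.6454, -0.2118, 0.1833]
tcp_rot: [[0.386, 0.923, -0.001], [0.923, -0.386, 0.001], [0.0, -0.001, -1.0]]
force: [-0.1, -0.2, -0.5]
opening: 0.99
grasp_force: 0.0
time_s: 47.5
position: [0.4464, -0.0538, 0.1825]
tcp_rot: [[0.121, 0.993, -0.0], [0.993, -0.121, 0.0], [0.0, -0.0, -1.0]]
force: [-0.7, 0.5, -0.2]
opening: 1.001
grasp_force: 0.0
tool mm [3.000e-01 1.000e-01 1.325e+02] az rad -0.001 pos [ 0.4464 -0.0538  0.1825] yaw 83.04 tilt z [-1.e-04  1.e-04 -1.e+00] r/ang 0.4496 -6.87 open 87.1 gf 0.0 F [-0.7  0.5 -0.2]
wrist jar_big0 [([0.4467, -0.0552, 0.0017], 0.96)]
wrist jar_small0 [([0.6443, 0.101, -0.0019], 0.8), ([0.3393, -0.1639, 0.0035], 0.69)]
wrist mug [([0.4391, 0.0468, 0.006], 0.32)]
wrist scraper0 []
wrist dark [0.6466 0.102 ] [  66   57 2042]
wrist dark [0.4422 0.0494] [  92   92 6706]
scene jar_big0 [([0.4431, -0.0538, -0.0002], 0.82)]
scene jar_small0 [([0.6468, 0.1039, -0.0025], 0.81), ([0.6458, -0.2118, 0.0086], 0.76), ([0.3432, -0.1683, 0.0026], 0.62)]
scene mug [([0.4356, 0.1679, 0.0007], 0.76)]
scene scraper0 [([0.5219, -0.4092, 0.0133], 0.66)]
scene dark [0.6438 0.2065] [  62   64 3118]
scene dark [0.4439 0.0495] [  90   92 6503]
scene dark [ 0.6552 -0.2069] [  89   93 3889]
```

Jar 1 reads (0.6458,−0.2118), centred on its mat. The big jar's estimates agree at (0.446,−0.054). I'll descend carefully.

```bash
python3 -m jog '-0.5 -0.3 40 0 0 0 87; 0 0 30 0 0 0 87; 0 0 0 0 0 0 87; 0 0 0 0 0 0 87' && python3 g.py 0.446 -0.054 0.05 83.1 && python3 c.py w7.png jar_big0
```

```text
time_s: 48.5
position: [0.4465, -0.0543, 0.1131]
tcp_rot: [[0.12, 0.993, 0.001], [0.993, -0.12, -0.0], [-0.0, 0.001, -1.0]]
force: [0.4, -0.6, -0.6]
opening: 1.001
grasp_force: 0.0
tool mm [ 0.2 -0.6 63.1] az rad 0.0002 pos [ 0.4465 -0.0543  0.1131] yaw 83.11 tilt z [ 9.e-04 -3.e-04 -1.e+00] r/ang 0.4498 -6.93 open 87.1 gf 0.0 F [ 0.4 -0.6 -0.6]
[ 0.4465 -0.0543  0.1131] [[0.12, 0.993, 0.001], [0.993, -0.12, -0.0], [-0.0, 0.001, -1.0]]
jar_big0 [([0.4453, -0.0522, 0.001], 0.92)]
```

View pics/w7.png

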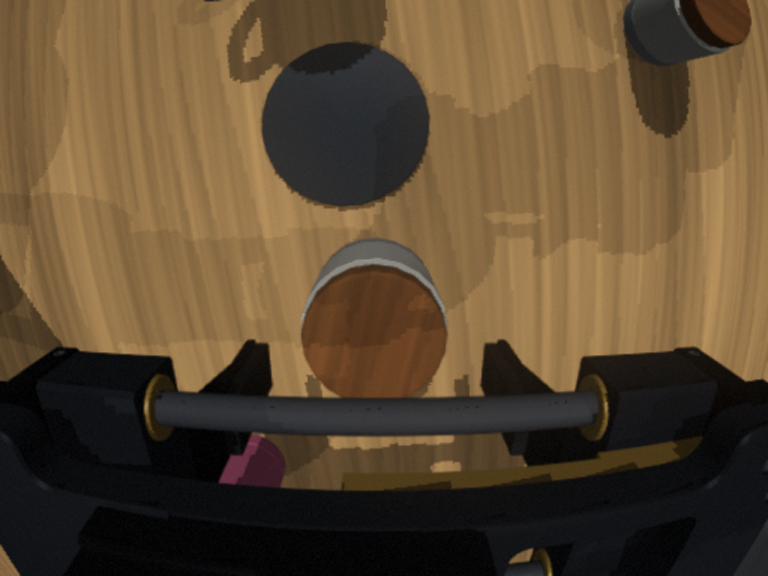

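The jar lid at px (374,335) is centred between the fingers at 270 and 483, and the pink jar is clear. Grip.

```bash
python3 -m jog '0 -0.5 20 0 0 0 87; 0 0 20 0 0 0 87; 0 0 23 0 0 0 87; 0 0 0 0 0 0 87; 0 0 0 0 0 0 87' && python3 -m jog '0 0 0 0 0 0 0; 0 0 0 0 0 0 0; 0 0 0 0 0 0 0; 0 0 0 0 0 0 0; 0 0 0 0 0 0 0; 0 0 0 0 0 0 0' && python3 -m jog '0 0 -15 0 0 0 0; 0 0 -30 0 0 0 0; 0 0 0 0 0 0 0; 0 0 0 0 0 0 0' && python3 g.py 0.443 0.0495 0.055 83.1
```

```text
time_s: 49.22
position: [0.4461, -0.0542, 0.0505]
tcp_rot: [[0.12, 0.993, 0.002], [0.993, -0.12, -0.001], [-0.0, 0.002, -1.0]]
force: [0.1, 0.2, -0.3]
opening: 1.002
grasp_force: 0.0
time_s: 49.98
position: [0.4457, -0.0542, 0.0501]
tcp_rot: [[0.12, 0.993, 0.001], [0.993, -0.12, -0.0], [-0.0, 0.001, -1.0]]
force: [-0.1, 0.3, 5.7]
opening: 0.798
grasp_force: 30.0
time_s: 50.48
position: [0.445, -0.0539, 0.094]
tcp_rot: [[0.12, 0.993, -0.001], [0.993, -0.12, 0.0], [0.0, -0.001, -1.0]]
force: [-0.1, -0.3, -3.6]
opening: 0.797
grasp_force: 30.0
tool mm [102.4 -14.4  39. ] az rad 0.0002 pos [ 0.445  -0.0539  0.094 ] yaw 83.11 tilt z [-1.e-03  4.e-04 -1.e+00] r/ang 0.4483 -6.91 open 69.3 gf 30.0 F [-0.1 -0.3 -3.6]
```

```bash
python3 -m jog '34 -4.8 0 0 0 0 0; 34 -4.8 0 0 0 0 0; 34.4 -4.8 0 0 0 0 0; 0 0 15 0 0 0 0; 0 0 0 0 0 0 0; 0 0 0 0 0 0 0; 0 0 0 0 0 0 0' && python3 g.py 0.443 0.0495 0.055 83.1
```

```text
time_s: 51.35
position: [0.4436, 0.0489, 0.0796]
tcp_rot: [[0.121, 0.993, 0.0], [0.993, -0.121, -0.0], [-0.0, 0.0, -1.0]]
force: [-0.5, 0.3, -2.7]
opening: 0.797
grasp_force: 30.0
tool mm [ 0.5 -0.7 24.6] az rad -0.0007 pos [0.4436 0.0489 0.0796] yaw 83.06 tilt z [ 2.e-04 -0.e+00 -1.e+00] r/ang 0.4463 6.29 open 69.3 gf 30.0 F [-0.5  0.3 -2.7]
```

```bash
python3 -m jog '0.5 -0.5 12 0 0 0 0; 0 0 8 0 0 0 0; 0 0 3 0 0 0 0; 0 0 2 0 0 0 0; 0 0 0 0 0 0 0; 0 0 0 0 0 0 0' && python3 -m jog '0 0 1 0 0 0 0; 0 0 0 0 0 0 0; 0 0 0 0 0 0 0'
```

```text
time_s: 52.1
position: [0.4427, 0.0499, 0.0551]
tcp_rot: [[0.12, 0.993, -0.0], [0.993, -0.12, -0.0], [-0.0, -0.0, -1.0]]
force: [-2.5, -1.3, 5.7]
opening: 0.8
grasp_force: 30.0
time_s: 52.48
position: [0.4426, 0.0499, 0.055]
tcp_rot: [[0.12, 0.993, 0.0], [0.993, -0.12, -0.0], [-0.0, 0.0, -1.0]]
force: [-2.8, -0.4, 16.4]
opening: 0.799
grasp_force: 30.0
```

```bash
python3 -m jog '0 0 0 0 0 0 87; 0 0 0 0 0 0 87; 0 0 0 0 0 0 87; 0 0 0 0 0 0 87; 0 0 -30 0 0 0 87; 0 0 -50 0 0 0 87; 0 0 -50 0 0 0 80' && python3 -m jog '19.3 48.8 0 0 0 0 80; 19.3 48.8 0 0 0 0 80; 19.3 48.8 0 0 0 0 80; 19.3 48.8 0 0 0 0 80; 0 0 0 0 0 -0.139 80; 0 0 0 0 0 -0.139 80; 0 0 0 0 0 0 80; 0 0 0 0 0 0 80; 0 0 0 0 0 0 80' && python3 j.py wrist scene && python3 g.py 0.6455 0.103 0.05 99
```

```text
time_s: 53.35
position: [0.4426, 0.0499, 0.1845]
tcp_rot: [[0.12, 0.993, -0.001], [0.993, -0.12, 0.0], [0.0, -0.002, -1.0]]
force: [1.3, -0.6, 0.6]
opening: 0.954
grasp_force: 0.0
time_s: 54.48
position: [0.6459, 0.1031, 0.1836]
tcp_rot: [[-0.156, 0.988, -0.0], [0.988, 0.156, 0.0], [0.0, -0.0, -1.0]]
force: [0.3, -0.1, 0.8]
opening: 0.919
grasp_force: 0.0
wrist jar_big0 [([0.444, 0.0518, 0.0086], 0.61)]
wrist jar_small0 [([0.6426, 0.0989, 0.0013], 0.66)]
wrist mug [([0.4354, 0.1697, 0.0004], 0.88)]
wrist scraper0 []
wrist dark [0.643 0.208] [  65   65 3271]
wrist dark [0.4554 0.0551] [  84   95 4436]
scene jar_big0 []
scene jar_small0 [([0.6471, 0.105, -0.0031], 0.97), ([0.648, -0.2134, 0.0029], 0.85), ([0.3456, -0.1678, 0.0006], 0.72)]
scene mug [([0.4363, 0.1693, 0.0025], 0.58)]
scene scraper0 [([0.4467, -0.3473, 0.0185], 0.85), ([0.5198, -0.4082, 0.0142], 0.68), ([0.4006, -0.3133, 0.0151], 0.55)]
scene dark [0.6437 0.2067] [  62   62 2998]
scene dark [ 0.6485 -0.2086] [  93   95 5980]
tool mm [ -0.   -0.6 133.6] az rad 0.0007 pos [0.6461 0.1031 0.1836] yaw 99.04 tilt z [ 0.  0. -1.] r/ang 0.6543 9.07 open 79.8 gf 0.0 F [ 0.2 -0.2 -0.4]
```

```bash
python3 -m jog '-0.5 -0.6 40 0 0 0 80; 0 0 40 0 0 0 80; 0 0 30 0 0 0 80; 0 0 24 0 0 0 80; 0 0 0 0 0 0 80; 0 0 0 0 0 0 80' && python3 -m jog '0 0 0 0 0 0 0; 0 0 0 0 0 0 0; 0 0 0 0 0 0 0; 0 0 0 0 0 0 0; 0 0 0 0 0 0 0; 0 0 0 0 0 0 0; 0 0 0 0 0 0 0' && python3 -m jog '0 0 -15 0 0 0 0; 0 0 -30 0 0 0 0; 0 0 0 0 0 0 0; 0 0 0 0 0 0 0' && python3 g.py 0.643 0.2073 0.055 99 && python3 j.py wrist top | grep small
```

```text
time_s: 55.72
position: [0.6463, 0.1026, 0.0504]
tcp_rot: [[-0.157, 0.988, 0.002], [0.988, 0.157, -0.0], [-0.0, 0.002, -1.0]]
force: [-0.1, 0.6, 0.5]
opening: 0.918
grasp_force: 0.0
time_s: 56.6
position: [0.6459, 0.1026, 0.0499]
tcp_rot: [[-0.157, 0.988, 0.001], [0.988, 0.157, 0.0], [-0.0, 0.001, -1.0]]
force: [-0.5, 0.7, 2.8]
opening: 0.565
grasp_force: 30.0
time_s: 57.1
position: [0.6447, 0.1025, 0.0939]
tcp_rot: [[-0.157, 0.988, -0.002], [0.988, 0.157, -0.0], [0.0, -0.002, -1.0]]
force: [-1.3, 0.0, -2.5]
opening: 0.57
grasp_force: 30.0
tool mm [103.8  14.8  38.9] az rad 0.0008 pos [0.6447 0.1025 0.0939] yaw 99.04 tilt z [-1.6e-03 -1.0e-04 -1.0e+00] r/ang 0.6528 9.03 open 49.6 gf 30.0 F [-1.3  0.  -2.5]
wrist jar_small0 [([0.6457, 0.0989, 0.0439], 0.55)]
top jar_small0 [([0.6461, -0.2159, 0.0042], 0.77), ([0.3426, -0.1675, -0.0051], 0.71)]
```

```bash
python3 -m jog '35 4.9 0 0 0 0 0; 35 4.9 0 0 0 0 0; 34.8 4.6 0 0 0 0 0; 0 0 15 0 0 0 0; 0 0 8 0 0 0 0; 0 0 0 0 0 0 0; 0 0 0 0 0 0 0; 0 0 0 0 0 0 0' && python3 g.py 0.643 0.208 0.055 99
```

```text
time_s: 58.6
position: [0.6438, 0.2077, 0.072]
tcp_rot: [[-0.156, 0.988, 0.001], [0.988, 0.156, 0.0], [-0.0, 0.001, -1.0]]
force: [-0.4, -0.1, -2.4]
opening: 0.571
grasp_force: 30.0
tool mm [ 0.5 -0.8 17. ] az rad -0.0003 pos [0.6438 0.2077 0.072 ] yaw 98.98 tilt z [ 8.e-04  1.e-04 -1.e+00] r/ang 0.6765 17.88 open 49.7 gf 30.0 F [-0.4 -0.1 -2.4]
```

```bash
python3 c.py w8.png mat_small_top jar_small0
```

```text
[0.6438 0.2077 0.072 ] [[-0.156, 0.988, 0.001], [0.988, 0.156, 0.0], [-0.0, 0.001, -1.0]]
mat_small_top []
jar_small0 [([0.6414, 0.2063, 0.0192], 0.84)]
```

View pics/w8.png

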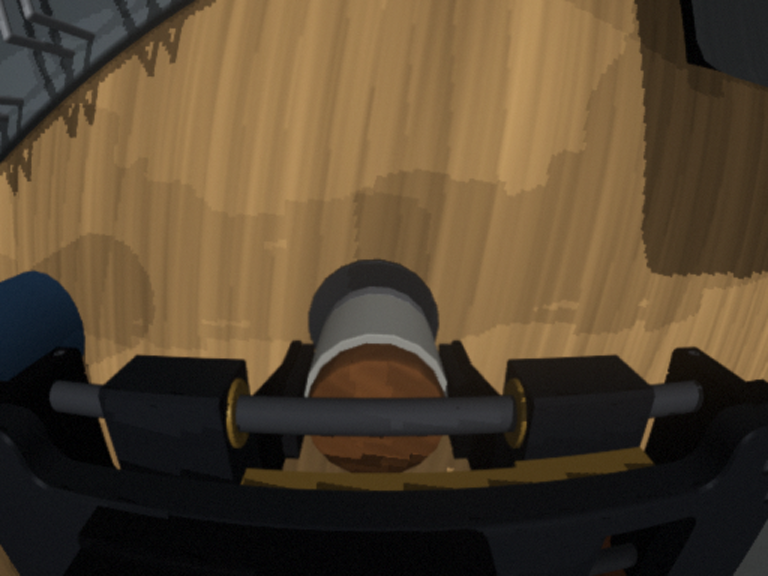

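The jar at px (375,400) is over the small mat at (373,315), centred laterally. Lower and release.

```bash
python3 -m jog '0.5 -0.8 8 0 0 0 0; 0 0 5 0 0 0 0; 0 0 3 0 0 0 0; 0 0 1.5 0 0 0 0; 0 0 0 0 0 0 0; 0 0 0 0 0 0 0' && python3 -m jog '0 0 0 0 0 0 60; 0 0 0 0 0 0 70; 0 0 0 0 0 0 80; 0 0 0 0 0 0 80; 0 0 -30 0 0 0 80; 0 0 -45 0 0 0 80; 0 0 -50 0 0 0 80; 0 0 -50 0 0 0 80; -40 0 -20 0 0 0 80; -40 0 0 0 0 0 80; 0 0 0 0 0 0 80; 0 0 0 0 0 0 80' && python3 g.py 0.64 0.13 0.25 99 && python3 j.py wrist scene top && python3 - <<'E'
import pickle,cv2
c=pickle.load(open('scene.pkl','rb'))['color'][85:290,90:370,::-1]
cv2.imwrite('pics/s3.png',cv2.resize(c,None,fx=2.7,fy=2.7,interpolation=cv2.INTER_CUBIC))
E
```

```text
time_s: 59.5
position: [0.6419, 0.2087, 0.0549]
tcp_rot: [[-0.157, 0.988, -0.001], [0.988, 0.157, -0.0], [-0.0, -0.001, -1.0]]
force: [-2.9, -1.0, 5.2]
opening: 0.569
grasp_force: 30.0
time_s: 61.0
position: [0.6547, 0.1299, 0.2487]
tcp_rot: [[-0.157, 0.988, -0.001], [0.988, 0.157, 0.001], [0.001, -0.001, -1.0]]
force: [0.0, -0.5, 0.4]
opening: 0.917
grasp_force: 0.0
tool mm [  2.5 -14.5  -1.3] az rad 0.0001 pos [0.6547 0.1299 0.2487] yaw 99.01 tilt z [-8.e-04  7.e-04 -1.e+00] r/ang 0.6675 11.22 open 79.8 gf 0.0 F [ 0.  -0.5  0.4]
wrist jar_big0 [([0.4436, 0.0478, 0.0055], 0.86)]
wrist jar_small0 [([0.641, 0.2099, 0.0023], 0.66)]
wrist mug [([0.4354, 0.1705, -0.0017], 0.61)]
wrist scraper0 [([0.638, 0.2074, 0.006], 0.38)]
wrist dark [0.4555 0.0573] [  87   93 4149]
scene jar_big0 [([0.4427, 0.0514, 0.0065], 0.62)]
scene jar_small0 [([0.6474, -0.2113, 0.0041], 0.91), ([0.3461, -0.1679, 0.0023], 0.91), ([0.6431, 0.211, 0.0018], 0.61)]
scene mug [([0.4345, 0.1703, 0.0021], 0.68), ([0.525, -0.4093, 0.0179], 0.4)]
scene scraper0 [([0.4005, -0.3125, 0.0142], 0.75), ([0.4441, -0.3498, 0.0204], 0.65), ([0.5197, -0.4068, 0.0152], 0.58)]
scene dark [ 0.6486 -0.2095] [  93   95 6202]
top jar_big0 [([0.4458, 0.0505, 0.0063], 0.55)]
top jar_small0 [([0.6477, -0.2154, 0.0022], 0.82), ([0.3399, -0.1685, -0.004], 0.8), ([0.4417, -0.3452, 0.0137], 0.7)]
top mug []
top scraper0 [([0.4395, -0.3438, 0.0151], 0.85), ([0.4022, -0.3123, 0.0166], 0.58), ([0.5179, -0.4116, 0.0155], 0.54)]
top dark [0.4243 0.0378] [  78   91 1808]
top dark [ 0.6371 -0.2051] [  86   92 4134]
```

View pics/s3.png

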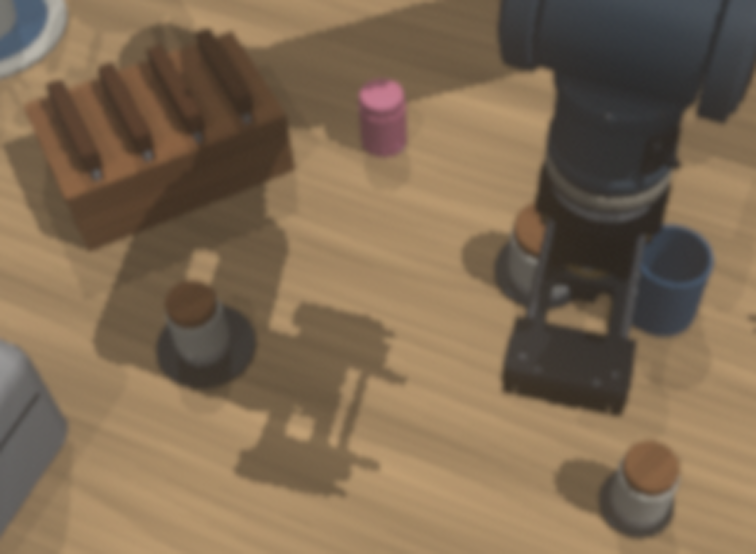

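All three jars stand on their mats. The small mat has only 8 mm of margin, so I'll fit a cylinder silhouette to check that jar.

```bash
python3 - <<'E'
from h import *
def sil(d,fish,x,y,r,sh):
    a=np.linspace(0,2*np.pi,40)
    P=[proj(d,[x+q*np.cos(t),y+q*np.sin(t),z],fish) for q,z in((r,.005),(r,.062),(r-.002,.077)) for t in a]
    m=np.zeros(sh,np.uint8);cv2.fillConvexPoly(m,cv2.convexHull(np.array(P,np.float32)*16).astype(np.int32),1,shift=4);return m>0
for cam,n,x0,y0,r in(('wrist','jar_small0',.642,.209,.025),('scene','jar_small0',.642,.209,.025),('scene','jar_small0',.646,-.212,.025),('wrist','jar_big0',.443,.05,.035)):
    d=capture(cam);best=None
    for o in trace(cam,n)[:5]:
        M=np.array(o['pixels'])
        for x in np.arange(x0-.012,x0+.0121,.001):
            for y in np.arange(y0-.012,y0+.0121,.001):
                s=sil(d,cam=='wrist',x,y,r,M.shape);i=(s&M).sum()/(s|M).sum()
                if best is None or i>best[0]:best=(round(i,3),round(x,4),round(y,4))
    print(cam,n,best)
E
```

```text
wrist jar_small0 (np.float64(0.912), np.float64(0.642), np.float64(0.21))
scene jar_small0 (np.float64(0.852), np.float64(0.638), np.float64(0.209))
scene jar_small0 (np.float64(0.931), np.float64(0.644), np.float64(-0.216))
wrist jar_big0 (np.float64(0.906), np.float64(0.443), np.float64(0.051))
```

All jars are within about 3 mm of their mat centres, so there's no overhang. Handing in.

```bash
python3 -c "
from rig import *
print(hand_in())"
```

```text
the job is handed in; nothing more can be done
None
```

The job is handed in, with no verdict returned: three scrapers fully home in slots 0, 1 and 3 (the one in slot 2 left in), each jar upright within about 4 mm of its own mat's centre (one small jar was knocked aside early and re-measured), and the mug and pink jar not touched.

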